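# Find the sample case that rattles and hold it out

### The arm

A 6-joint arm with a two-finger parallel gripper is mounted at the origin on a cart in front of the work surface, level with it; the furniture and walls round the work are solid. World frame = base frame: x ahead of the robot, y to its left, z up, the work surface at z = 0. Lengths are in m, angles in rad, forces in N, time in s.
With the tool pointing down it reaches from about 0.375 to 0.975 m from the base axis. Payload 3.8 kg.
Tool frame: the origin (TCP) lies on the centre line of the jaws, within the pads' length; the fingertips stand 17 mm ahead of it and the grasp point (between the pads) lies 2 mm behind it (bot.tip_extent is the distance from the TCP to the fingertips, in m); z points along the fingers, y is the line along which they close (so a half turn about z gives the same grasp; the last joint's range is limited). The gripper opens to 85 mm and grips with 20 to 120 N. Pads are 22 mm wide; open, the fingers measure 114 mm over their backs; the gripper's body (76 mm by 85 mm) begins 54 mm behind the grasp point. The pads swing forward as they close: fully open they stand 13 mm farther back than shut.
Start: joints at [1.218, 0.264, 1.604, -0, 1.274, -0.037], TCP at [0.21, 0.642, 0.248] pointing down, gripper open.
Joint ranges: [-2.63, 2.63], [-0.94, 2.18], [0.31, 2.57], [-1.31, 4.45], [0, 2.66], [-2.55, 2.55]. Speed limits (rad/s): [2.57, 2.57, 3.14, 3.14, 3.14, 3.14].

### API

Orientations are given as a rotation vector (axis times angle).
In Python, from workcell import readout, read_camera, finish_job, bot gives the robot as it stands.
- The arm moves only by the tool jog_arm, never from a script. Its argument "deltas" is one flat list of numbers, 7 for each row, row after row: the shift along the tool's x, y, z in m, then the turn, a rotation vector about the tool's x, y, z in degrees, then the gripper command: -1 is shut, 1 is fully open, values between are in proportion. A call has 1 to 8 rows; each row is the pose to reach, as a shift and turn from the pose commanded when the call began, along the tool's axes at that moment; what a row does not reach only later rows make up. A row lasts 1/10 s, in which the tool goes at most 50 mm and 8.59 degrees, less where a joint would pass 70% of its speed; a pose out of reach is approached as far as the arm can. A call with a gripper value outside its range is refused whole. The fingers move at their own pace and stop on an object; "squeeze" is the grip in N (left out, the last holds). Time passes only in rows, so rows that repeat a pose let the fingers close. It gives the time, the measured TCP pose, the force, the opening and the grip force at its end, in the units of the state.
- readout.read_state(): the state, without advancing time (a new reading comes with each control period).
- read_camera(name): name is "scene" or "side" or "wrist"; returns a dict with "color" (400x640x3 uint8, blue, green, red), "fx", "fy", "cx", "cy" (pixels), "dist" ([k1, k2, p1, p2, k3] as OpenCV has them; the pictures are not rectified), "origin" and "attitude" of the camera in the world. Camera axes: x right, y down, z forward; pixel columns grow to the right and rows downward; lengths in m; the calibration is good to about 2 mm. A picture is of the moment at which its call begins. There is no depth.
- finish_job(): hands the job in; it is judged then, once.
The state is a dict: "time": time; "q": joint angles; "joint_vel": joint speeds; "joint_torque": joint torques, N m; "tool_pos": TCP position; "tcp_rot": TCP orientation; "wrist_force": force on the tool from outside, world axes, zero at the start; "torque": the same for the moment, N m; "width": opening from 0.0 (shut) to 1.0 (fully open); "grip_force": force on a finger pad.
Only numpy, scipy, OpenCV 4.12 (cv2) and the standard library are available. Lean on these libraries where they do the work, as an engineer would, in place of code of your own. Each camera call takes 0.05 s, during which the arm holds its last target. There are 200 camera calls.

### The job

A check disc has come loose in just one of the three grey sample cases standing in the rack. Draw the cases up out of their slots and shake each one well lengthwise, end to end, until you have found the one that rattles; a case that stays silent goes back down, fully home, in its own slot. Hold the rattling case out forward, over the far edge of the rack or a little beyond, level, latch edge up and still, with its underside at least 16 cm above the bench, and finish while still holding it there; do not knock over or push away the bottles and metal pieces standing about.

Things in the scene. Friction and masses are not known exactly. Their poses are not given: they have to be found in the camera images.
- case_a: sealed dark-grey sample case in the rack's first (+y) slot, 104 long, 42 thick, 64 mm high on its hinge edge; a latch stands 5 mm over mid top edge. Origin: mid length, 32 mm above the underside, on one flat side: the thickness runs 42 mm from there along own +z (level). Own +x down, +y along the length. Grip from above across the 42 mm at mid length; the top 29 mm stand above the lips.
- case_b: the same kind of case in the middle slot, same size, axes and origin. All three look alike and weigh about 0.5 kg. In whichever one rattles (it varies) a 0.2 kg metal disc rolls freely along the length, up to 27 mm either way from the middle, knocking the ends; it ends up at the leading end after a brisk 8 cm stroke, at the lower end when tipped; in the silent two the same mass is bedded tight at the middle.
- case_c: the same kind of case in the last (-y) slot, same size, axes and origin. None of the three can be opened, and nothing shows from outside which one rattles. The screen and the printer stand at the back, from about 13 cm beyond the rack's far edge, and are higher than the case is held; keep clear of them.
- rack: white metal rack, fixed, 128 x 248 mm; origin mid underside, own +x away from the robot (turned 0 to 0.65 rad left), +z up. Three upright slots at own y = +84, 0, -84 mm, 108 mm long along x, 46 wide, floor 10 mm up, side rails to 36 mm with lips flared to 44 mm, ends stopped only to 21 mm. A case fits with 2 mm to spare all round; home, its origin is 42 mm above the bench.
- powder_bottle: upright white plastic bottle, 49 mm across, 94 mm high; leave it alone. Origin at the centre of its underside.
- reagent_bottle: upright white plastic bottle, 45 mm across, 132 mm high; leave it alone. Origin at the centre of its underside.
- tall_sample: upright round metal sample, 34 mm across, 45 mm high; leave it alone. Origin at the centre of its underside.
- gauge_block: ground steel block, 24 x 40 x 25 mm; leave it alone. Origin at the centre of its underside.
Not all that is in view belongs to the job. What is shaped like the case_b but brown or turquoise is not meant.

How it is judged:
By the outcome, as a careful person would: the job done as asked, in the order asked, and still so for the second after the job is handed in, while the arm keeps its last pose, push and grip.
It also fails if it takes over 72 s, if anything falls off the work surface, if the arm or the gripper's body presses on something with over 40 N, if the wrist force passes 120 N, or if a joint passes its speed limit or range.

## Working session

There is one attempt and no reset: what is moved stays moved. The work goes in short steps, Python scripts to look and compute and a tool call to move; the robot and the scene stay as the last step left them, time stands still between calls to the robot, and variables do not carry over. Pictures are saved under pics/ and viewed, at most 10 in all, crops included, and the job is handed in when it is done.

Besides the shell and the picture viewer there is one more tool, called as name(argument=value, ...) on one line, values as JSON. jog_arm: Moves the arm, as the interface text tells. Its arguments: {"type":"object","properties":{"deltas":{"type":"array"},"squeeze":{"type":"number"}},"required":["deltas"]}

```bash
ls; mkdir -p pics; python3 - <<'E'
from workcell import readout, read_camera, bot
import cv2, numpy as np
for n in ("scene","side","wrist"):
    c=read_camera(n); cv2.imwrite(f"pics/{n}0.png",c["color"]); np.save(f"pics/{n}0.npy",c,allow_pickle=True)
    print(n,c["fx"],c["cx"],c["cy"],c["dist"],c["origin"],c["attitude"])
print(readout.read_state())
E
```

```text
pics
scene 417.74713499177267 322.2128897456791 192.82710377305816 [-0.0346113  0.         0.         0.         0.       ] [ 0.0795688  -0.48241236  0.52217655] [-2.03992802  0.73030788 -0.37163732]
side 383.36568533002117 324.0187480058225 196.97729487528844 [-0.08823031  0.          0.          0.          0.        ] [0.38547066 0.83258365 0.43995805] [-0.16868521  2.60830455 -1.60229201]
wrist 359.8322924856763 320.88689788093905 199.1088003566251 [-0.06744746  0.          0.          0.          0.        ] [0.14184204 0.66361228 0.373549  ] [2.34626524 1.70328352 0.24319758]
{'time': 0.15, 'q': array([ 1.21810482e+00,  2.64593735e-01,  1.60509101e+00, -1.38118277e-05,
        1.27370285e+00, -3.69156226e-02]), 'joint_vel': array([ 0.00051944, -0.00062409, -0.00575122,  0.00046364, -0.00125765,
        0.00129712]), 'joint_torque': array([ 9.08113452e-04, -5.15906847e+01, -3.67958951e+01, -1.72109012e-04,
        7.97068351e-03,  2.61241917e-05]), 'tool_pos': array([0.20944906, 0.64110132, 0.24722223]), 'tcp_rot': array([-4.93902239e-01, -3.10218563e+00,  2.76987348e-03]), 'wrist_force': array([-0.23930726, -0.02784098, -0.10011348]), 'torque': array([ 0.00953247, -0.00427678,  0.02114919]), 'grip_force': 0.0, 'width': 1.0006282066384729}
```

View pics/scene0.png

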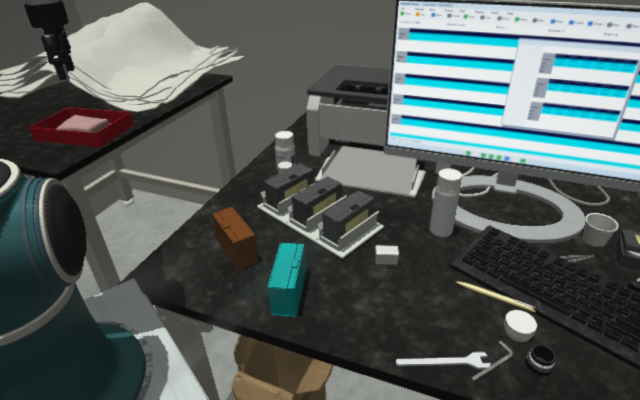

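View pics/side0.png

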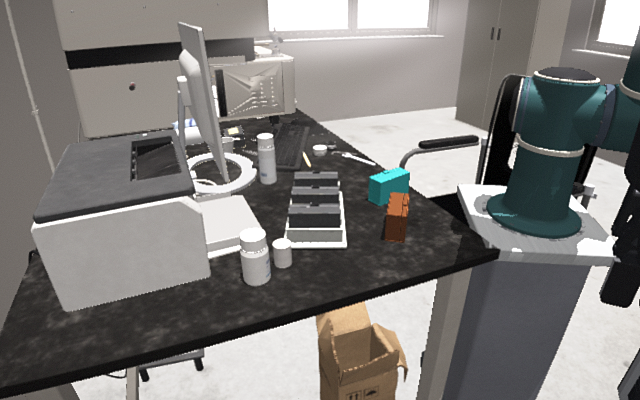

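The scene view shows the three grey cases in the white rack at about (287,185) a, (317,200) b and (349,215) c. Possible confusions are the brown case at (233,235) and the turquoise case at (288,280), both rejected by colour and by standing outside the rack. The gauge block is at (387,255), with bottles at (446,200) and (285,150) and the sample close to that second one. One close crop to check the choice.

```bash
python3 - <<'E'
import cv2, numpy as np
a=cv2.imread("pics/scene0.png")[155:265,245:405]; b=cv2.imread("pics/side0.png")[165:255,270:360]
A=cv2.resize(a,None,fx=3.0,fy=3.0,interpolation=cv2.INTER_CUBIC)
B=cv2.resize(b,None,fx=3,fy=3,interpolation=cv2.INTER_CUBIC)
o=np.zeros((330,760,3),np.uint8); o[:330,:480]=A; o[:270,485:755]=B
cv2.imwrite("pics/crop.png",o)
E
```

```text
(no output)
```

View pics/crop.png

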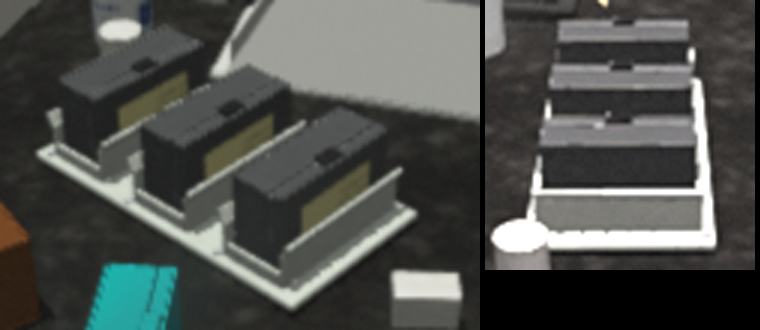

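The crop confirms three dark-grey cases in the rack, with latches at about scene pixels (293,177), (322,191) and (354,207). Brown and turquoise stand outside the rack.

```bash
cat > h.py <<'E'
import numpy as np, cv2
from scipy.spatial.transform import Rotation as R
def ray(c,px,z):
    K=np.array([[c["fx"],0,c["cx"]],[0,c["fy"],c["cy"]],[0,0,1]])
    u=cv2.undistortPoints(np.array(px,float).reshape(-1,1,2),K,np.array(c["dist"])).reshape(-1,2)
    d=R.from_rotvec(c["attitude"]).apply(np.c_[u,np.ones(len(u))]); o=np.array(c["origin"])
    return o+d*((z-o[2])/d[:,2])[:,None]
def load(n): return np.load(f"pics/{n}.npy",allow_pickle=True).item()
E
python3 - <<'E'
from h import *
np.set_printoptions(precision=4,suppress=True)
s=load("scene0"); d=load("side0")
f=lambda L,o:[(x/3+o[0],y/3+o[1]) for x,y in L]
S=(245,155); 
print("rack corners L,B,R\n",ray(s,f([(38,155),(293,303),(415,213)],S),.006))
print("latches a b c\n",ray(s,f([(145,64),(232,107),(328,157)],S),.078))
print("c top L,near,R,back\n",ray(s,f([(235,182),(270,200),(385,128),(340,107)],S),.074))
D=(270-485/3,165)
print("side rack near corners\n",ray(d,f([(525,245),(715,245),(700,80)],D),.006))
print("side latches a b c\n",ray(d,f([(620,119),(622,66),(624,21)],D),.078))
print("gauge", ray(s,[(387,265)],0),"bottleR",ray(s,[(443,236)],0),ray(d,[(268,184)],0))
print("bottles left", ray(d,[(257,282),(283,267)],0))
E
```

```text
rack corners L,B,R
 [[ 0.4309  0.1964  0.006 ]
 [ 0.4669 -0.0441  0.006 ]
 [ 0.5894 -0.0287  0.006 ]]
latches a b c
 [[ 0.498   0.1494  0.078 ]
 [ 0.5093  0.0663  0.078 ]
 [ 0.5184 -0.0173  0.078 ]]
c top L,near,R,back
 [[ 0.4613  0.0039  0.074 ]
 [ 0.4658 -0.0238  0.074 ]
 [ 0.5724 -0.0127  0.074 ]
 [ 0.5676  0.0246  0.074 ]]
side rack near corners
 [[ 0.5541  0.2113  0.006 ]
 [ 0.4284  0.1956  0.006 ]
 [ 0.4615 -0.0522  0.006 ]]
side latches a b c
 [[ 0.4966  0.1603  0.078 ]
 [ 0.5079  0.0781  0.078 ]
 [ 0.5191 -0.0052  0.078 ]]
gauge [[ 0.5168 -0.1092  0.    ]] bottleR [[ 0.6616 -0.1224  0.    ]] [[ 0.6668 -0.0881 -0.    ]]
bottles left [[0.578  0.3177 0.    ]
 [0.5419 0.2689 0.    ]]
```

```bash
cat >> h.py <<'E'
def delta(xyz,yaw,st):
    """shift (tool axes) and rotvec (deg) to a tool-down pose whose y axis is rack own y for that yaw"""
    T=R.from_rotvec(st["tcp_rot"]); c,s=np.cos(yaw),np.sin(yaw)
    G=R.from_matrix(np.array([[-c,-s,0],[-s,c,0],[0,0,-1]]).T)
    return np.round(T.inv().apply(np.array(xyz)-st["tool_pos"]),4), np.round(np.degrees((T.inv()*G).as_rotvec()),2)
E
python3 - <<'E'
from h import *
from workcell import readout
st=readout.read_state(); print(delta([.46,.08,.26],.142,st))
E
```

```text
(array([-0.4124, -0.4556, -0.012 ]), array([ -0.1 ,  -0.03, -26.23]))
```

jog_arm(deltas=[-0.206, -0.228, -0.01, 0, 0, -13, 1, -0.206, -0.228, -0.01, 0, 0, -13, 1, -0.206, -0.228, -0.01, 0, 0, -13, 1, -0.206, -0.228, -0.01, 0, 0, -13, 1, -0.412, -0.456, -0.012, 0, 0, -26.2, 1, -0.412, -0.456, -0.012, 0, 0, -26.2, 1, -0.412, -0.456, -0.012, 0, 0, -26.2, 1, -0.412, -0.456, -0.012, 0, 0, -26.2, 1])

```text
time: 0.95
tool_pos: [0.3715, 0.2769, 0.2573]
tcp_rot: [-0.223, 3.133, 0.0]
wrist_force: [1.1, -0.1, 0.5]
width: 0.998
grip_force: 0.0
```

```bash
python3 - <<'E'
from h import *
from workcell import readout
st=readout.read_state(); print(delta([.46,.08,.26],.142,st),st["joint_vel"],st["tool_pos"])
E
```

```text
(array([-0.0598, -0.2075, -0.0026]), array([-0.  ,  0.02,  0.01])) [-1.04419636 -0.27562006  0.22559076 -0.0030246   0.04020453 -1.02875176] [0.37145602 0.27691244 0.25733426]
```

jog_arm(deltas=[-0.055, -0.185, 0, 0, 0, 0, 0.45, -0.055, -0.185, 0, 0, 0, 0, 0.45, -0.055, -0.185, 0, 0, 0, 0, 0.45, -0.055, -0.185, 0, 0, 0, 0, 0.45, -0.055, -0.185, 0, 0, 0, 0, 0.45, -0.055, -0.185, 0, 0, 0, 0, 0.45, -0.055, -0.185, 0, 0, 0, 0, 0.45])

```text
time: 1.65
tool_pos: [0.4513, 0.1042, 0.2572]
tcp_rot: [0.223, -3.133, -0.001]
wrist_force: [-0.3, 0.8, -0.3]
width: 0.726
grip_force: 0.0
```

```bash
python3 - <<'E'
from h import *
from workcell import readout, read_camera
c=read_camera("wrist"); cv2.imwrite("pics/wrist1.png",c["color"]); np.save("pics/wrist1.npy",c,allow_pickle=True)
st=readout.read_state(); print(st["time"],st["tool_pos"],st["tcp_rot"],st["width"],st["q"],c["origin"])
E
```

```text
1.7 [0.45121274 0.10455282 0.25719847] [ 2.24426910e-01 -3.13297686e+00 -7.19629208e-04] 0.7209015870046199 [ 1.73541839e-01 -1.51766405e-01  2.02507151e+00  5.40134816e-04
  1.26882559e+00 -1.54043848e+00] [0.38087754 0.09398651 0.38367567]
```

View pics/wrist1.png

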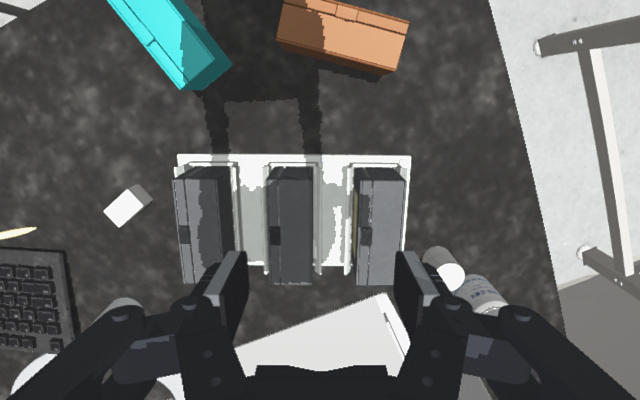

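The wrist view shows the rack with base corners (177,154) and (411,155). Case b's top is at about (270..313, 168..285), case a's at (358..405) and case c's at (174..~215).

```bash
python3 - <<'E'
from h import *
np.set_printoptions(precision=4,suppress=True)
w=load("wrist1")
r=ray(w,[(177,154),(411,155)],.006); print("rack near corners",r, np.linalg.norm(r[0]-r[1]))
d=r[1]-r[0]; yaw=np.arctan2(-d[0],d[1]); c,s=np.cos(yaw),np.sin(yaw)
m=r.mean(0)[:2]+.064*np.array([c,s]); print("yaw",yaw,"centre",m)
for k in(1,0,-1): print(m+.084*k*np.array([-s,c]))
print("b top",ray(w,[(270,168),(313,168),(312,285),(272,285)],.074), ray(w,[(270,168),(313,168),(312,285),(272,285)],.074).mean(0))
print("a",ray(w,[(361,168),(405,168),(402,285),(357,285)],.074).mean(0))
# edges for b sub-pixel: brightness rows
g=cv2.cvtColor(w["color"],cv2.COLOR_BGR2GRAY)
for y in(175,200,260): print(y,list(g[y,255:325:1]))
for y in (200,260): print(y,list(g[y,340:415]))
E
```

```text
rack near corners [[ 0.4626 -0.0489  0.006 ]
 [ 0.4287  0.198   0.006 ]] 0.24920109567572846
yaw 0.13673541178442078 centre [0.5091 0.0832]
[0.4976 0.1665]
[0.5091 0.0832]
[0.5205 0.    ]
b top [[0.449  0.0591 0.074 ]
 [0.4437 0.0964 0.074 ]
 [0.5578 0.1111 0.074 ]
 [0.5634 0.0727 0.074 ]] [0.5035 0.0848 0.074 ]
a [0.4918 0.1666 0.074 ]
175 [np.uint8(247), np.uint8(247), np.uint8(247), np.uint8(247), np.uint8(246), np.uint8(241), np.uint8(247), np.uint8(244), np.uint8(214), np.uint8(209), np.uint8(209), np.uint8(209), np.uint8(207), np.uint8(159), np.uint8(73), np.uint8(54), np.uint8(56), np.uint8(58), np.uint8(58), np.uint8(58), np.uint8(63), np.uint8(67), np.uint8(72), np.uint8(78), np.uint8(77), np.uint8(67), np.uint8(60), np.uint8(58), np.uint8(58), np.uint8(58), np.uint8(55), np.uint8(56), np.uint8(56), np.uint8(58), np.uint8(61), np.uint8(60), np.uint8(62), np.uint8(61), np.uint8(62), np.uint8(60), np.uint8(60), np.uint8(61), np.uint8(61), np.uint8(59), np.uint8(59), np.uint8(59), np.uint8(59), np.uint8(60), np.uint8(59), np.uint8(60), np.uint8(59), np.uint8(61), np.uint8(59), 
[... 3787 characters left out ...]
8(125), np.uint8(111), np.uint8(115), np.uint8(129), np.uint8(133), np.uint8(132), np.uint8(133), np.uint8(134), np.uint8(134), np.uint8(135), np.uint8(134), np.uint8(133), np.uint8(134), np.uint8(137), np.uint8(136), np.uint8(134), np.uint8(134), np.uint8(135), np.uint8(135), np.uint8(134), np.uint8(133), np.uint8(133), np.uint8(134), np.uint8(132), np.uint8(133), np.uint8(134), np.uint8(137), np.uint8(136), np.uint8(59), np.uint8(30), np.uint8(31), np.uint8(32), np.uint8(31), np.uint8(33), np.uint8(32), np.uint8(33), np.uint8(36), np.uint8(34), np.uint8(39), np.uint8(67), np.uint8(110), np.uint8(114), np.uint8(113), np.uint8(112), np.uint8(112), np.uint8(112), np.uint8(112), np.uint8(108)]
```

```bash
python3 - <<'E'
from h import *
from workcell import readout,bot
st=readout.read_state(); print(delta([.508,.083,.066],.139,st),bot.tip_extent)
E
```

```text
(array([-0.0532, -0.0295,  0.1912]), array([ 0.03, -0.03,  0.23])) 0.017
```

jog_arm(deltas=[-0.053, -0.03, 0.02, 0, 0, 0.2, 0.45, -0.053, -0.03, 0.05, 0, 0, 0.2, 0.45, -0.053, -0.03, 0.09, 0, 0, 0.2, 0.45, -0.053, -0.03, 0.12, 0, 0, 0.2, 0.45, -0.053, -0.03, 0.14, 0, 0, 0.2, 0.45, -0.053, -0.03, 0.15, 0, 0, 0.2, 0.45, -0.053, -0.03, 0.15, 0, 0, 0.2, 0.45])

```text
time: 2.4
tool_pos: [0.507, 0.0824, 0.1059]
tcp_rot: [0.22, -3.131, 0.0]
wrist_force: [-0.0, 0.6, -0.4]
width: 0.724
grip_force: 0.0
```

```bash
python3 - <<'E'
from h import *
from workcell import readout, read_camera
c=read_camera("wrist"); cv2.imwrite("pics/wrist2.png",c["color"]); np.save("pics/wrist2.npy",c,allow_pickle=True)
st=readout.read_state(); print(delta([.508,.083,.066],.139,st),st["tool_pos"],st["wrist_force"])
E
```

```text
(array([0.0001, 0.0008, 0.0414]), array([ 0.  , -0.04,  0.05])) [0.50819498 0.08225012 0.10739123] [ 0.86981026 -0.02315257 -0.03439393]
```

View pics/wrist2.png

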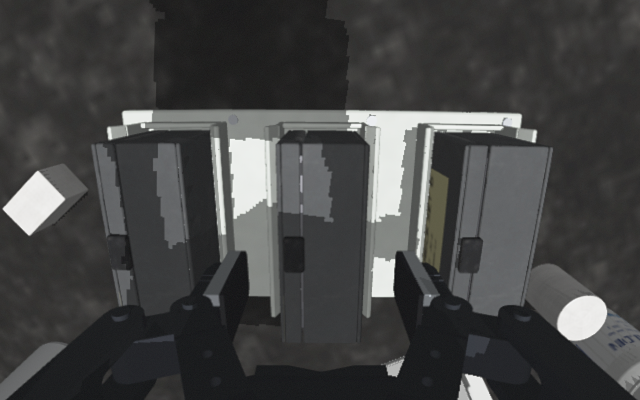

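The fingers straddle case b, with inner faces at 243 and 397 and the case at 280–365, so it is well centred. Latch at (293,255) marks mid length. I'll go down and grip.

```bash
python3 - <<'E'
from h import *
w=load("wrist2")
print(ray(w,[(293,255)],.077),ray(w,[(300,145),(370,145),(360,342),(282,342)],.074).round(4))
E
```

```text
[[0.51075772 0.06966883 0.077     ]] [[0.4592 0.0664 0.074 ]
 [0.4549 0.0969 0.074 ]
 [0.5572 0.1103 0.074 ]
 [0.5629 0.0697 0.074 ]]
```

jog_arm(deltas=[0, 0.001, 0.02, 0, 0, 0, 0.45, 0, 0.001, 0.041, 0, 0, 0, 0.45, 0, 0.001, 0.041, 0, 0, 0, 0.45, 0, 0.001, 0.041, 0, 0, 0, -0.3, 0, 0.001, 0.041, 0, 0, 0, -0.3, 0, 0.001, 0.041, 0, 0, 0, -0.3, 0, 0.001, 0.041, 0, 0, 0, -0.3, 0, 0.001, 0.041, 0, 0, 0, -0.3], squeeze=100)

```text
time: 3.25
tool_pos: [0.5099, 0.0827, 0.0686]
tcp_rot: [-0.216, 3.131, 0.001]
wrist_force: [-2.2, 1.1, 5.5]
width: 0.467
grip_force: 102.6
```

jog_arm(deltas=[0, 0, -0.01, 0, 0, 0, -0.3, 0, 0, -0.03, 0, 0, 0, -0.3, 0, 0, -0.055, 0, 0, 0, -0.3, 0, 0, -0.08, 0, 0, 0, -0.3, 0, 0, -0.11, 0, 0, 0, -0.3, 0, 0, -0.14, 0, 0, 0, -0.3, 0, 0, -0.16, 0, 0, 0, -0.3, 0, 0, -0.16, 0, 0, 0, -0.3])

```text
time: 4.05
tool_pos: [0.5104, 0.0823, 0.2302]
tcp_rot: [-0.216, 3.127, 0.0]
wrist_force: [1.2, 0.2, -4.7]
width: 0.465
grip_force: 102.5
```

```bash
cat >> h.py <<'E'
def sense(n=6):
    from workcell import readout, read_camera
    F=[];M=[]
    for i in range(n):
        read_camera("wrist"); s=readout.read_state(); T=R.from_rotvec(s["tcp_rot"]).inv()
        F.append(T.apply(s["wrist_force"])); M.append(T.apply(s["torque"]))
    F,M=np.array(F),np.array(M)
    print("t",s["time"],"pos",s["tool_pos"].round(4),"rot",s["tcp_rot"].round(4),"w",round(s["width"],3),"grip",round(s["grip_force"],1))
    print("F tool",F[2:].mean(0).round(2),"M tool",M[2:].mean(0).round(3),"std",M[2:].std(0).round(3))
    return s
E
python3 -c "
from h import *
sense()"
```

```text
t 4.35 pos [0.507  0.082  0.2242] rot [ 2.1630e-01 -3.1302e+00  3.0000e-04] w 0.47 grip 102.5
F tool [-0.02 -0.17  5.38] M tool [ 0.005  0.014 -0.032] std [0.033 0.036 0.034]
```

jog_arm(deltas=[0.045, 0, 0, 0, 0, 0, -0.3, 0.09, 0, 0, 0, 0, 0, -0.3, 0.045, 0, 0, 0, 0, 0, -0.3, 0, 0, 0, 0, 0, 0, -0.3, 0.045, 0, 0, 0, 0, 0, -0.3, 0.09, 0, 0, 0, 0, 0, -0.3, 0.09, 0, 0, 0, 0, 0, -0.3, 0.09, 0, 0, 0, 0, 0, -0.3])

```text
time: 5.15
tool_pos: [0.4177, 0.0697, 0.2246]
tcp_rot: [0.216, -3.131, 0.0]
wrist_force: [0.4, 1.4, -4.9]
width: 0.464
grip_force: 102.4
```

```bash
python3 -c "
from h import *
sense(14)"
```

```text
t 5.85 pos [0.4193 0.0698 0.2264] rot [ 0.2165 -3.1341  0.    ] w 0.465 grip 102.4
F tool [-0.07  0.07  4.91] M tool [-0.    -0.043  0.018] std [0.032 0.042 0.035]
```

jog_arm(deltas=[-0.045, 0, 0, 0, 0, 0, -0.3, -0.09, 0, 0, 0, 0, 0, -0.3, -0.045, 0, 0, 0, 0, 0, -0.3, 0, 0, 0, 0, 0, 0, -0.3, -0.045, 0, 0, 0, 0, 0, -0.3, -0.09, 0, 0, 0, 0, 0, -0.3, -0.09, 0, 0, 0, 0, 0, -0.3, -0.09, 0, 0, 0, 0, 0, -0.3])

```text
time: 6.65
tool_pos: [0.509, 0.0823, 0.2262]
tcp_rot: [0.217, -3.133, 0.0]
wrist_force: [-0.3, -0.1, -5.3]
width: 0.464
grip_force: 102.6
```

```bash
python3 -c "
from h import *
sense(14)"
```

```text
t 7.35 pos [0.5083 0.0822 0.2265] rot [-0.2166  3.134  -0.    ] w 0.462 grip 102.6
F tool [ 0.07 -0.05  5.05] M tool [ 0.001 -0.019  0.016] std [0.024 0.059 0.034]
```

jog_arm(deltas=[0.05, 0, 0, 0, 0, 0, -0.3, 0.1, 0, 0, 0, 0, 0, -0.3, 0.05, 0, 0, 0, 0, 0, -0.3, 0, 0, 0, 0, 0, 0, -0.3, 0.05, 0, 0, 0, 0, 0, -0.3, 0.1, 0, 0, 0, 0, 0, -0.3, 0.1, 0, 0, 0, 0, 0, -0.3, 0.1, 0, 0, 0, 0, 0, -0.3])

```text
time: 8.15
tool_pos: [0.4081, 0.0684, 0.2255]
tcp_rot: [0.216, -3.133, -0.0]
wrist_force: [0.3, 0.4, -4.5]
width: 0.468
grip_force: 102.5
```

```bash
python3 -c "
from h import *
sense(20)"
```

```text
t 9.15 pos [0.4093 0.0684 0.2264] rot [ 2.166e-01 -3.134e+00  1.000e-04] w 0.467 grip 102.5
F tool [ 0.1  -0.09  5.31] M tool [ 0.002  0.013 -0.015] std [0.027 0.056 0.044]
```

jog_arm(deltas=[-0.05, 0, 0, 0, 0, 0, -0.3, -0.1, 0, 0, 0, 0, 0, -0.3, -0.05, 0, 0, 0, 0, 0, -0.3, 0, 0, 0, 0, 0, 0, -0.3, -0.05, 0, 0, 0, 0, 0, -0.3, -0.1, 0, 0, 0, 0, 0, -0.3, -0.1, 0, 0, 0, 0, 0, -0.3, -0.1, 0, 0, 0, 0, 0, -0.3])

```text
time: 9.95
tool_pos: [0.5092, 0.0823, 0.226]
tcp_rot: [0.216, -3.133, 0.0]
wrist_force: [-0.9, 0.2, -4.3]
width: 0.464
grip_force: 102.6
```

```bash
python3 -c "
from h import *
s=sense(20); print(delta([.5085,.083,.066],.139,s))"
```

```text
t 10.95 pos [0.5084 0.0822 0.2264] rot [ 0.2166 -3.134   0.    ] w 0.464 grip 102.6
F tool [ 0.06 -0.05  4.94] M tool [ 0.028  0.004 -0.008] std [0.023 0.058 0.044]
(array([-0.0003,  0.0008,  0.1604]), array([-0.  , -0.01, -0.06]))
```

b reads the same at both ends (about −0.015 and −0.007 N m, against ±0.053 if the disc were loose), so it is silent. It goes back down.

jog_arm(deltas=[0, 0, 0.03, 0, 0, 0, -0.3, 0, 0, 0.065, 0, 0, 0, -0.3, 0, 0, 0.095, 0, 0, 0, -0.3, 0, 0, 0.105, 0, 0, 0, -0.3, 0, 0, 0.115, 0, 0, 0, -0.3, 0, 0, 0.13, 0, 0, 0, -0.3, 0, 0, 0.145, 0, 0, 0, -0.3, 0, 0, 0.158, 0, 0, 0, -0.3])

```text
time: 11.75
tool_pos: [0.51, 0.0824, 0.0693]
tcp_rot: [-0.216, 3.131, 0.0]
wrist_force: [-0.9, 0.7, -4.7]
width: 0.465
grip_force: 102.7
```

jog_arm(deltas=[0, 0, 0.001, 0, 0, 0, -0.3, 0, 0, 0.002, 0, 0, 0, -0.3, 0, 0, 0.002, 0, 0, 0, -0.3])

```text
time: 12.05
tool_pos: [0.5101, 0.0828, 0.0684]
tcp_rot: [-0.216, 3.131, 0.001]
wrist_force: [-2.1, 1.2, 3.7]
width: 0.469
grip_force: 103.1
```

```bash
python3 -c "
from h import *
sense(4)"
```

```text
t 12.25 pos [0.5102 0.0828 0.0684] rot [-2.1560e-01  3.1304e+00  1.3000e-03] w 0.467 grip 103.5
F tool [ 0.29  2.7  -5.99] M tool [-0.681  0.287  0.132] std [0.022 0.002 0.026]
```

jog_arm(deltas=[0, 0, 0, 0, 0, 0, 0.45, 0, 0, 0, 0, 0, 0, 0.45, 0, 0, 0, 0, 0, 0, 0.45, 0, 0, 0, 0, 0, 0, 0.45, 0, 0, -0.03, 0, 0, 0, 0.45, 0, 0, -0.06, 0, 0, 0, 0.45, 0, 0.042, -0.07, 0, 0, 0, 0.45, 0, 0.084, -0.07, 0, 0, 0, 0.45])

```text
time: 13.05
tool_pos: [0.499, 0.1659, 0.1393]
tcp_rot: [-0.211, 3.129, 0.001]
wrist_force: [0.2, -0.2, -0.5]
width: 0.727
grip_force: 0.0
```

```bash
python3 - <<'E'
from h import *
from workcell import read_camera
s=sense(3); print(delta([.4968,.1662,.066],.139,s))
c=read_camera("wrist"); cv2.imwrite("pics/wrist3.png",c["color"]); np.save("pics/wrist3.npy",c,allow_pickle=True)
E
```

```text
t 13.2 pos [0.4966 0.1671 0.1367] rot [-2.2240e-01  3.1332e+00  1.0000e-04] w 0.724 grip 0.0
F tool [ 0.29  0.14 -0.76] M tool [0.065 0.011 0.006] std [0. 0. 0.]
(array([-0.    , -0.0009,  0.0707]), array([0.  , 0.03, 0.15]))
```

View pics/wrist3.png

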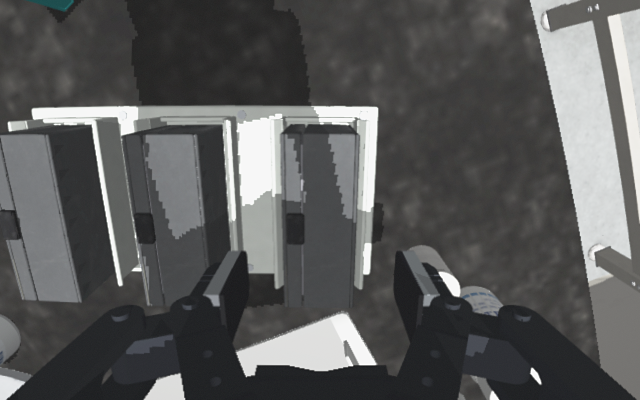

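The view shows b home level with c, and case a at columns 283–355, centred between the fingers (243 and 397). The sample at (430,265) is clear of the right finger.

jog_arm(deltas=[0, -0.001, 0.03, 0, 0, 0.1, 0.45, 0, -0.001, 0.06, 0, 0, 0.1, 0.45, 0, -0.001, 0.0705, 0, 0, 0.1, 0.45, 0, -0.001, 0.0705, 0, 0, 0.1, -0.3, 0, -0.001, 0.0705, 0, 0, 0.1, -0.3, 0, -0.001, 0.0705, 0, 0, 0.1, -0.3, 0, -0.001, 0.0705, 0, 0, 0.1, -0.3, 0, -0.001, 0.0705, 0, 0, 0.1, -0.3], squeeze=100)

```text
time: 14.05
tool_pos: [0.4972, 0.1644, 0.0664]
tcp_rot: [-0.214, 3.134, 0.0]
wrist_force: [0.2, -0.0, -4.5]
width: 0.469
grip_force: 101.1
```

jog_arm(deltas=[0, 0, -0.01, 0, 0, 0, -0.3, 0, 0, -0.03, 0, 0, 0, -0.3, 0, 0, -0.055, 0, 0, 0, -0.3, 0, 0, -0.08, 0, 0, 0, -0.3, 0, 0, -0.11, 0, 0, 0, -0.3, 0, 0, -0.14, 0, 0, 0, -0.3, 0, 0, -0.16, 0, 0, 0, -0.3, 0, 0, -0.16, 0, 0, 0, -0.3])

```text
time: 14.85
tool_pos: [0.4996, 0.1652, 0.2309]
tcp_rot: [-0.214, 3.125, 0.003]
wrist_force: [1.5, 0.1, -4.2]
width: 0.469
grip_force: 101.7
```

jog_arm(deltas=[0.05, 0, 0, 0, 0, 0, -0.3, 0.1, 0, 0, 0, 0, 0, -0.3, 0.05, 0, 0, 0, 0, 0, -0.3, 0, 0, 0, 0, 0, 0, -0.3, 0.05, 0, 0, 0, 0, 0, -0.3, 0.1, 0, 0, 0, 0, 0, -0.3, 0.1, 0, 0, 0, 0, 0, -0.3, 0.1, 0, 0, 0, 0, 0, -0.3])

```text
time: 15.65
tool_pos: [0.396, 0.1504, 0.2239]
tcp_rot: [0.215, -3.132, 0.001]
wrist_force: [1.2, -0.0, -3.3]
width: 0.47
grip_force: 102.4
```

```bash
python3 -c "
from h import *
sense(20)"
```

```text
t 16.65 pos [0.3979 0.1508 0.2259] rot [ 0.2138 -3.1343  0.    ] w 0.467 grip 102.4
F tool [0.27 0.07 4.83] M tool [ 0.014 -0.011  0.002] std [0.033 0.035 0.034]
```

jog_arm(deltas=[-0.05, 0, 0, 0, 0, 0, -0.3, -0.1, 0, 0, 0, 0, 0, -0.3, -0.05, 0, 0, 0, 0, 0, -0.3, 0, 0, 0, 0, 0, 0, -0.3, -0.05, 0, 0, 0, 0, 0, -0.3, -0.1, 0, 0, 0, 0, 0, -0.3, -0.1, 0, 0, 0, 0, 0, -0.3, -0.1, 0, 0, 0, 0, 0, -0.3])

```text
time: 17.45
tool_pos: [0.4977, 0.1645, 0.2255]
tcp_rot: [0.213, -3.133, 0.0]
wrist_force: [-0.6, 0.1, -5.1]
width: 0.467
grip_force: 102.6
```

```bash
python3 -c "
from h import *
s=sense(20)"
```

```text
t 18.45 pos [0.4969 0.1644 0.2259] rot [ 0.2138 -3.1342 -0.    ] w 0.469 grip 102.6
F tool [-0.08 -0.04  4.66] M tool [-0.003  0.016  0.005] std [0.03  0.028 0.04 ]
```

jog_arm(deltas=[0.05, 0, 0, 0, 0, 0, -0.3, 0.09, 0, 0, 0, 0, 0, -0.3, 0.09, 0, 0, 0, 0, 0, -0.3, 0.04, 0, 0, 0, 0, 0, -0.3, 0, 0, 0, 0, 0, 0, -0.3, 0.05, 0, 0, 0, 0, 0, -0.3, 0.09, 0, 0, 0, 0, 0, -0.3, 0.09, 0, 0, 0, 0, 0, -0.3])

```text
time: 19.25
tool_pos: [0.4029, 0.1512, 0.2225]
tcp_rot: [0.214, -3.124, 0.003]
wrist_force: [1.0, -0.0, -5.2]
width: 0.476
grip_force: 102.5
```

```bash
python3 -c "
from h import *
sense(20)"
```

```text
t 20.25 pos [0.4078 0.1522 0.2259] rot [ 0.2138 -3.1342  0.    ] w 0.47 grip 102.5
F tool [0.09 0.   4.63] M tool [ 0.003  0.014 -0.002] std [0.027 0.032 0.035]
```

jog_arm(deltas=[-0.05, 0, 0, 0, 0, 0, -0.3, -0.09, 0, 0, 0, 0, 0, -0.3, -0.09, 0, 0, 0, 0, 0, -0.3, -0.04, 0, 0, 0, 0, 0, -0.3, 0, 0, 0, 0, 0, 0, -0.3, -0.05, 0, 0, 0, 0, 0, -0.3, -0.09, 0, 0, 0, 0, 0, -0.3, -0.09, 0, 0, 0, 0, 0, -0.3])

```text
time: 21.05
tool_pos: [0.5003, 0.1648, 0.2264]
tcp_rot: [-0.213, 3.129, 0.001]
wrist_force: [-0.1, 1.0, -3.9]
width: 0.463
grip_force: 102.6
```

```bash
python3 -c "
from h import *
s=sense(20)"
```

```text
t 22.05 pos [0.497  0.1644 0.2259] rot [ 0.2138 -3.1343 -0.    ] w 0.464 grip 102.6
F tool [0.06 0.15 4.83] M tool [0.002 0.004 0.004] std [0.037 0.029 0.031]
```

a shows no end-to-end shift and only quiet noise. b's My readings scattered about twice as much (0.058 against 0.03 N m), so b may have had a rolling disc after all. I'll put a home, test c with the time series printed, then decide.

jog_arm(deltas=[0, 0, 0.03, 0, 0, 0, -0.3, 0, 0, 0.065, 0, 0, 0, -0.3, 0, 0, 0.095, 0, 0, 0, -0.3, 0, 0, 0.105, 0, 0, 0, -0.3, 0, 0, 0.115, 0, 0, 0, -0.3, 0, 0, 0.13, 0, 0, 0, -0.3, 0, 0, 0.145, 0, 0, 0, -0.3, 0, 0, 0.157, 0, 0, 0, -0.3])

```text
time: 22.85
tool_pos: [0.4971, 0.1647, 0.0703]
tcp_rot: [0.214, -3.134, -0.0]
wrist_force: [-16.5, -1.9, 25.8]
width: 0.465
grip_force: 107.8
```

jog_arm(deltas=[0, 0, 0.002, 0, 0, 0, -0.3, 0, 0, 0.003, 0, 0, 0, -0.3, 0, 0, 0.003, 0, 0, 0, -0.3])

```text
time: 23.15
tool_pos: [0.4978, 0.1648, 0.0698]
tcp_rot: [-0.214, 3.134, 0.001]
wrist_force: [-11.8, -2.2, 20.2]
width: 0.468
grip_force: 107.2
```

```bash
sed -i 's/^    return s$/    print("My",M[:,1].round(2)); return s/' h.py; python3 -c "
from h import *
sense(4)"
```

```text
t 23.35 pos [0.4978 0.1649 0.0698] rot [-2.1380e-01  3.1334e+00  7.0000e-04] w 0.469 grip 107.2
F tool [ 12.2   -1.23 -19.5 ] M tool [0.145 1.589 0.027] std [0.043 0.021 0.011]
My [1.61 1.62 1.61 1.57]
```

jog_arm(deltas=[0.001, 0, -0.004, 0, 0, 0, -0.3, 0.002, 0, -0.004, 0, 0, 0, -0.3, 0.002, 0, -0.002, 0, 0, 0, -0.3, 0.002, 0, 0, 0, 0, 0, -0.3, 0.002, 0, 0, 0, 0, 0, -0.3])

```text
time: 23.85
tool_pos: [0.4961, 0.1645, 0.0697]
tcp_rot: [-0.214, 3.133, 0.0]
wrist_force: [-11.5, -3.3, 24.4]
width: 0.473
grip_force: 107.9
```

```bash
python3 -c "
from h import *
sense(4)"
```

```text
t 24.05 pos [0.4961 0.1645 0.0697] rot [-2.1380e-01  3.1331e+00  3.0000e-04] w 0.468 grip 107.9
F tool [ 11.71  -1.23 -24.51] M tool [0.229 1.645 0.031] std [0.025 0.021 0.001]
My [1.68 1.64 1.67 1.62]
```

```bash
python3 - <<'E'
from workcell import read_camera
import cv2,numpy as np
a=cv2.resize(read_camera("side")["color"][175:255,260:380],None,fx=4,fy=4,interpolation=2)
b=read_camera("scene")["color"][120:260,240:400]; b=cv2.resize(b,None,fx=2,fy=2,interpolation=2)
o=np.zeros((600,480,3),np.uint8); o[:320,:480]=a; o[320:600,:320]=b
cv2.imwrite("pics/m4.png",o)
E
```

```text
(no output)
```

View pics/m4.png

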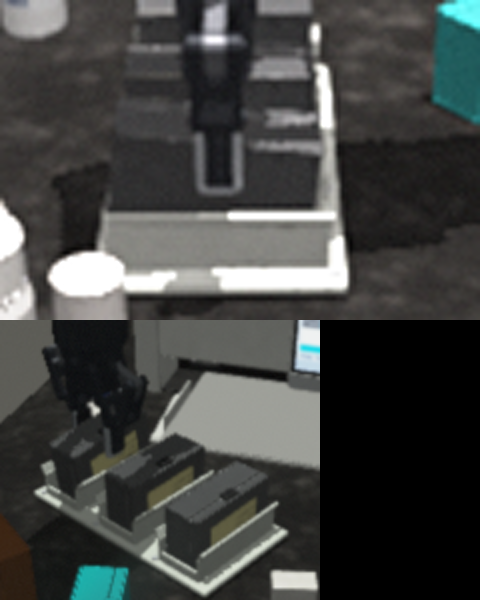

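The side view shows case a pitched slightly in the jaws, with its near end low and touching the floor. I'll ease off the push and release it so it settles.

jog_arm(deltas=[0.001, 0, -0.002, 0, 0, 0, -0.3, 0.001, 0, -0.003, 0, 0, 0, -0.3, 0.001, 0, -0.003, 0, 0, 0, 0.45, 0.001, 0, -0.003, 0, 0, 0, 0.45, 0.001, 0, -0.003, 0, 0, 0, 0.45, 0.001, 0, -0.003, 0, 0, 0, 0.45, 0.001, 0, -0.06, 0, 0, 0, 0.45, 0.001, 0, -0.09, 0, 0, 0, 0.45])

```text
time: 24.95
tool_pos: [0.4933, 0.1639, 0.1563]
tcp_rot: [0.214, -3.132, 0.001]
wrist_force: [0.8, 0.3, 0.7]
width: 0.725
grip_force: 0.0
```

```bash
python3 - <<'E'
from workcell import read_camera
from h import *
s=sense(3); print(delta([.4968,.1662,.066],.139,s),"c",delta([.520,.0,.14],.139,s))
c=read_camera("wrist")["color"][90:330,:420]
a=cv2.resize(read_camera("side")["color"][175:255,260:380],None,fx=3,fy=3,interpolation=2)
o=np.zeros((485,420,3),np.uint8); o[:240,:420]=c; o[245:485,:360]=a
cv2.imwrite("pics/m5.png",o)
E
```

```text
t 25.1 pos [0.4966 0.1648 0.1594] rot [-2.1350e-01  3.1273e+00  2.3000e-03] w 0.723 grip 0.0
F tool [ 0.51 -0.23  0.97] M tool [ 0.007 -0.018  0.01 ] std [0. 0. 0.]
My [-0.06 -0.02 -0.02]
(array([0.0003, 0.0013, 0.0934]), array([ 0.05,  0.41, -0.15])) c (array([-0.0006, -0.1664,  0.0192]), array([ 0.05,  0.41, -0.15]))
```

View pics/m5.png

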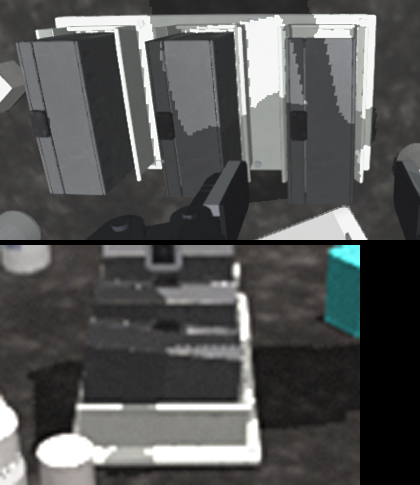

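jog_arm(deltas=[0, -0.04, 0, 0, 0.2, 0, 0.45, 0, -0.08, 0, 0, 0.2, 0, 0.45, 0, -0.12, 0, 0, 0.2, 0, 0.45, 0, -0.15, 0, 0, 0.2, 0, 0.45, 0, -0.167, 0, 0, 0, 0, 0.45, 0, -0.167, 0, 0, 0, 0, 0.45])

```text
time: 25.8
tool_pos: [0.5152, -0.0034, 0.1536]
tcp_rot: [0.209, -3.131, 0.0]
wrist_force: [0.6, 0.4, -0.4]
width: 0.727
grip_force: 0.0
```

```bash
python3 - <<'E'
from workcell import read_camera
from h import *
s=sense(3); print("c",delta([.520,.0,.066],.139,s))
n=read_camera("side")["color"]; m=read_camera("scene")["color"]
cv2.imwrite("pics/side6.png",n); cv2.imwrite("pics/scene6.png",m)
r=lambda i,f:cv2.resize(i,None,fx=f,fy=f,interpolation=2)
S=np.s_[185:255,270:360]; C=np.s_[155:225,245:335]
o=np.vstack([np.hstack([r(cv2.imread("pics/side0.png")[S],4),r(n[S],4)]),np.hstack([r(cv2.imread("pics/scene0.png")[C],4),r(m[C],4)])])
cv2.imwrite("pics/m6.png",o); print(o.shape)
E
```

```text
t 25.95 pos [ 0.5155 -0.0009  0.1544] rot [ 2.1330e-01 -3.1315e+00 -1.2000e-03] w 0.721 grip 0.0
F tool [-0.29 -0.03 -0.2 ] M tool [-0.006  0.025 -0.004] std [0. 0. 0.]
My [ 0.04 -0.02  0.02]
c (array([-0.0048,  0.0002,  0.0884]), array([ 0.06, -0.16, -0.17]))
(560, 720, 3)
```

View pics/m6.png

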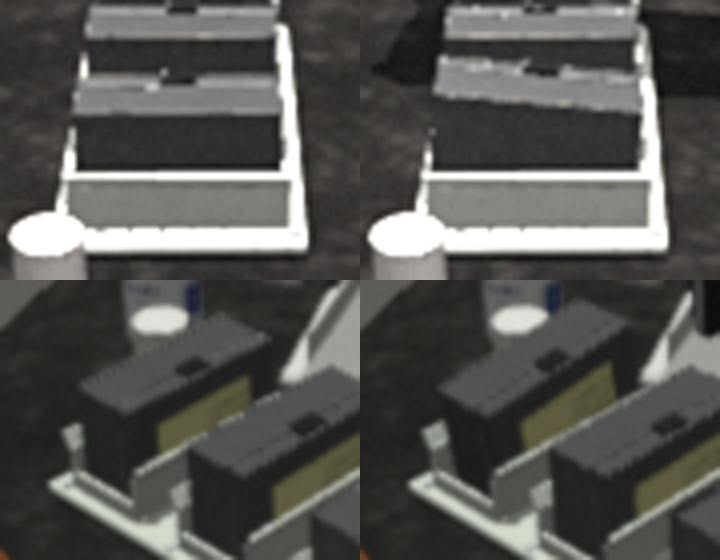

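The comparison makes it clear. Case a pitched about 5° in the jaws during the shake and now rests with its far end up on the end stop. b is level. I'll mend a first: re-grip, lift a little, level it by +5° about tool y, then lower.

```bash
python3 - <<'E'
from h import *
from workcell import readout
s=readout.read_state(); print(delta([.4968,.1658,.072],.139,s),s["tool_pos"])
E
```

```text
(array([-0.0038,  0.1673,  0.0832]), array([ 0.03, -0.09, -0.1 ])) [ 0.51601505 -0.00052466  0.15508314]
```

jog_arm(deltas=[-0.003, 0.045, 0, 0, 0, 0, 0.45, -0.003, 0.09, 0, 0, 0, 0, 0.45, -0.003, 0.13, 0, 0, 0, 0, 0.45, -0.003, 0.167, 0, 0, 0, 0, 0.45, -0.003, 0.167, 0.03, 0, 0, 0, 0.45, -0.003, 0.167, 0.055, 0, 0, 0, 0.45, -0.003, 0.167, 0.055, 0, 0, 0, 0.45, -0.003, 0.167, 0.055, 0, 0, 0, 0.45])

```text
time: 26.85
tool_pos: [0.4962, 0.165, 0.1006]
tcp_rot: [0.215, -3.133, 0.0]
wrist_force: [0.8, 0.2, 0.6]
width: 0.729
grip_force: 0.0
```

```bash
python3 - <<'E'
from h import *
s=sense(4); print(delta([.4968,.1658,.072],.139,s))
E
```

```text
t 27.05 pos [0.4983 0.1647 0.1026] rot [-2.1330e-01  3.1314e+00  1.0000e-03] w 0.724 grip 0.0
F tool [ 0.06 -0.36  0.01] M tool [0.055 0.023 0.038] std [0.027 0.026 0.023]
My [-0.01 -0.02 -0.    0.05]
(array([0.0014, 0.0013, 0.0306]), array([ 0.02,  0.17, -0.17]))
```

jog_arm(deltas=[0.001, 0.001, 0.02, 0, 0, 0, 0.45, 0.001, 0.001, 0.03, 0, 0, 0, 0.45, 0.001, 0.001, 0.03, 0, 0, 0, 0.45, 0.001, 0.001, 0.03, 0, 0, 0, -0.3, 0.001, 0.001, 0.03, 0, 0, 0, -0.3, 0.001, 0.001, 0.03, 0, 0, 0, -0.3, 0.001, 0.001, 0.03, 0, 0, 0, -0.3, 0.001, 0.001, 0.03, 0, 0, 0, -0.3], squeeze=120)

```text
time: 27.85
tool_pos: [0.4964, 0.1653, 0.0721]
tcp_rot: [-0.214, 3.133, 0.0]
wrist_force: [-0.9, -1.3, 6.4]
width: 0.464
grip_force: 121.2
```

jog_arm(deltas=[0, 0, -0.01, 0, 0, 0, -0.3, 0, 0, -0.02, 0, 0, 0, -0.3, 0, 0, -0.02, 0, 2.5, 0, -0.3, 0, 0, -0.02, 0, 5, 0, -0.3, 0, 0, -0.01, 0, 5, 0, -0.3, 0, 0, -0.003, 0, 5, 0, -0.3, 0, 0, 0, 0, 5, 0, -0.3, 0, 0, 0.002, 0, 5, 0, -0.3])

```text
time: 28.65
tool_pos: [0.4946, 0.165, 0.0678]
tcp_rot: [0.208, -3.046, 0.01]
wrist_force: [-0.1, -0.2, -2.0]
width: 0.462
grip_force: 122.5
```

```bash
python3 - <<'E'
from h import *
s=sense(4)
E
```

```text
t 28.85 pos [0.4958 0.1653 0.069 ] rot [ 0.208  -3.0478  0.0091] w 0.47 grip 122.0
F tool [-0.54  0.19  4.82] M tool [-0.012 -0.091  0.022] std [0.018 0.003 0.069]
My [-0.23 -0.04 -0.09 -0.09]
```

jog_arm(deltas=[0, 0, 0.001, 0, 0, 0, -0.3, 0, 0, 0.002, 0, 0, 0, -0.3, 0, 0, 0.003, 0, 0, 0, -0.3, 0, 0, 0.003, 0, 0, 0, -0.3])

```text
time: 29.25
tool_pos: [0.4965, 0.1654, 0.0676]
tcp_rot: [0.208, -3.049, 0.009]
wrist_force: [-0.3, -0.0, 4.5]
width: 0.465
grip_force: 123.6
```

```bash
python3 - <<'E'
from h import *
s=sense(4)
E
```

```text
t 29.45 pos [0.4965 0.1654 0.0675] rot [ 0.2081 -3.0488  0.0087] w 0.46 grip 123.6
F tool [ 2.2  -0.68 -5.28] M tool [ 0.036  0.712 -0.069] std [0.026 0.019 0.011]
My [0.69 0.62 0.73 0.69]
```

jog_arm(deltas=[0, 0, 0, 0, 0, 0, 0.45, 0, 0, 0, 0, 0, 0, 0.45, 0, 0, 0, 0, 0, 0, 0.45, 0, 0, 0, 0, 0, 0, 0.45, 0, 0, -0.03, 0, 0, 0, 0.45, 0, 0, -0.06, 0, 0, 0, 0.45, 0, -0.03, -0.09, 0, -5, 0, 0.45, 0, -0.08, -0.09, 0, -5, 0, 0.45])

```text
time: 30.25
tool_pos: [0.5171, 0.0886, 0.1607]
tcp_rot: [-0.22, 3.123, 0.002]
wrist_force: [1.7, -0.8, 0.5]
width: 0.722
grip_force: 0.0
```

jog_arm(deltas=[0, -0.05, 0, 0, 0, 0, 0.45, 0, -0.084, 0, 0, 0, 0, 0.45, 0, -0.084, 0, 0, 0, 0, 0.45, 0, -0.084, 0, 0, 0, 0, 0.45])

```text
time: 30.65
tool_pos: [0.5255, 0.0032, 0.1555]
tcp_rot: [0.21, -3.134, -0.001]
wrist_force: [0.1, 0.4, -0.0]
width: 0.726
grip_force: 0.0
```

```bash
python3 - <<'E'
from h import *
from workcell import read_camera
s=sense(3); print("c",delta([.5205,.0,.066],.139,s))
n=read_camera("side")["color"]; cv2.imwrite("pics/side7.png",n)
for f in("side0","side6","side7"):
    g=cv2.cvtColor(cv2.imread(f"pics/{f}.png"),6).astype(int)
    # steepest bright->dark row in 200..216 : front top edge of case a
    print(f,[(c,200+int(np.argmin(np.diff(g[200:218,c-1:c+2].mean(1))))) for c in range(293,339,5)])
E
```

```text
Traceback (most recent call last):
  File "h.py", line 18, in sense
    read_camera("wrist"); s=readout.read_state(); T=R.from_rotvec(s["tcp_rot"]).inv()
    ~~~~~~~~~~~^^^^^^^^^
ValueError: 200 camera calls are used up
```

The camera calls are used up, so from here I rely on state readings. Case a lowered 4.5 mm to floor contact, as predicted for home. On to c.

```bash
cat > m.py <<'E'
from h import *
from workcell import readout
s=readout.read_state(); T=R.from_rotvec(s["tcp_rot"]).inv()
print(round(s["time"],2),s["tool_pos"].round(4),s["tcp_rot"].round(3),"F",T.apply(s["wrist_force"]).round(2),"M",T.apply(s["torque"]).round(3),"tq",s["joint_torque"].round(3),"qd",np.abs(s["joint_vel"]).max().round(3))
E
python3 m.py; python3 -c "
from m import *
print(delta([.5205,0,.066],.139,s))"
```

```text
30.7 [0.5254 0.004  0.1554] [ 2.120e-01 -3.134e+00 -1.000e-03] F [ 1.28  0.61 -0.36] M [-0.056 -0.024 -0.007] tq [-8.0800e-01 -3.7082e+01 -3.3744e+01 -6.4000e-02 -1.6000e-02 -5.0000e-03] qd 0.024
30.7 [0.5254 0.004  0.1554] [ 2.120e-01 -3.134e+00 -1.000e-03] F [ 1.28  0.61 -0.36] M [-0.056 -0.024 -0.007] tq [-8.0800e-01 -3.7082e+01 -3.3744e+01 -6.4000e-02 -1.6000e-02 -5.0000e-03] qd 0.024
(array([ 0.0054, -0.0034,  0.0894]), array([ 0.03, -0.03, -0.21]))
```

jog_arm(deltas=[0.004, -0.0035, 0.03, 0, 0, -0.2, 0.45, 0.004, -0.0035, 0.05, 0, 0, -0.2, 0.45, 0.004, -0.0035, 0.05, 0, 0, -0.2, 0.45, 0.004, -0.0035, 0.05, 0, 0, -0.2, 0.45])

```text
time: 31.1
tool_pos: [0.5218, 0.001, 0.1054]
tcp_rot: [0.222, -3.133, -0.001]
wrist_force: [-0.0, 0.2, -0.3]
width: 0.723
grip_force: 0.0
```

```bash
python3 -c "
from m import *
print(delta([.5205,0,.066],.139,s))"
```

```text
31.1 [0.5218 0.001  0.1054] [ 2.220e-01 -3.133e+00 -1.000e-03] F [-0.02  0.24  0.27] M [0.003 0.019 0.04 ] tq [-5.1000e-02 -3.6852e+01 -3.0371e+01 -3.0000e-03  7.6000e-02  3.0000e-03] qd 0.029
(array([ 0.0014, -0.0008,  0.0394]), array([ 0.02, -0.07,  0.14]))
```

jog_arm(deltas=[0.001, -0.001, 0.02, 0, 0, 0.1, 0.45, 0.001, -0.001, 0.039, 0, 0, 0.1, 0.45, 0.001, -0.001, 0.039, 0, 0, 0.1, 0.45, 0.001, -0.001, 0.039, 0, 0, 0.1, -0.3, 0.001, -0.001, 0.039, 0, 0, 0.1, -0.3, 0.001, -0.001, 0.039, 0, 0, 0.1, -0.3, 0.001, -0.001, 0.039, 0, 0, 0.1, -0.3, 0.001, -0.001, 0.039, 0, 0, 0.1, -0.3], squeeze=120)

```text
time: 31.9
tool_pos: [0.5228, -0.001, 0.0687]
tcp_rot: [-0.216, 3.131, 0.0]
wrist_force: [-1.6, 1.9, 5.9]
width: 0.463
grip_force: 122.5
```

jog_arm(deltas=[0, 0, -0.01, 0, 0, 0, -0.3, 0, 0, -0.03, 0, 0, 0, -0.3, 0, 0, -0.055, 0, 0, 0, -0.3, 0, 0, -0.08, 0, 0, 0, -0.3, 0, 0, -0.11, 0, 0, 0, -0.3, 0, 0, -0.14, 0, 0, 0, -0.3, 0, 0, -0.16, 0, 0, 0, -0.3, 0, 0, -0.16, 0, 0, 0, -0.3])

```text
time: 32.7
tool_pos: [0.5233, -0.0016, 0.2304]
tcp_rot: [-0.216, 3.127, -0.002]
wrist_force: [1.3, 0.4, -5.1]
width: 0.461
grip_force: 124.0
```

jog_arm(deltas=[0.04, 0, 0, 0, 0, 0, -0.3, 0.08, 0, 0, 0, 0, 0, -0.3, 0.04, 0, 0, 0, 0, 0, -0.3, 0, 0, 0, 0, 0, 0, -0.3, 0.04, 0, 0, 0, 0, 0, -0.3, 0.08, 0, 0, 0, 0, 0, -0.3, 0.08, 0, 0, 0, 0, 0, -0.3, 0.08, 0, 0, 0, 0, 0, -0.3])

```text
time: 33.5
tool_pos: [0.4399, -0.0124, 0.2243]
tcp_rot: [0.216, -3.13, -0.001]
wrist_force: [-0.2, 0.1, -5.5]
width: 0.46
grip_force: 126.5
```

jog_arm(deltas=[0, 0, 0, 0, 0, 0, -0.3, 0, 0, 0, 0, 0, 0, -0.3])

```text
time: 33.7
tool_pos: [0.4428, -0.0123, 0.2268]
tcp_rot: [-0.217, 3.133, -0.0]
wrist_force: [0.3, 0.6, -4.5]
width: 0.457
grip_force: 126.6
```

```bash
python3 m.py
```

```text
33.7 [ 0.4428 -0.0123  0.2268] [-0.217  3.133 -0.   ] F [-0.42  0.54  4.46] M [ 0.016 -0.069  0.005] tq [-3.3000e-02 -2.8326e+01 -3.8144e+01 -9.0000e-03  7.3000e-02 -2.0000e-03] qd 0.057
```

jog_arm(deltas=[0, 0, 0, 0, 0, 0, -0.3])

```text
time: 33.8
tool_pos: [0.4427, -0.0123, 0.2269]
tcp_rot: [-0.217, 3.133, -0.0]
wrist_force: [0.3, -0.9, -4.7]
width: 0.462
grip_force: 126.6
```

```bash
python3 m.py
```

```text
33.8 [ 0.4427 -0.0123  0.2269] [-0.217  3.133 -0.   ] F [-0.18 -0.9   4.69] M [ 0.017 -0.049  0.054] tq [-1.9000e-02 -2.8383e+01 -3.8432e+01 -9.0000e-03  4.8000e-02 -2.0000e-03] qd 0.036
```

jog_arm(deltas=[0, 0, 0, 0, 0, 0, -0.3])

```text
time: 33.9
tool_pos: [0.4425, -0.0123, 0.2269]
tcp_rot: [-0.217, 3.134, -0.0]
wrist_force: [0.8, -0.5, -5.3]
width: 0.459
grip_force: 126.6
```

```bash
python3 m.py
```

```text
33.9 [ 0.4425 -0.0123  0.2269] [-0.217  3.134 -0.   ] F [-0.7  -0.61  5.28] M [ 0.092 -0.097  0.079] tq [-7.0000e-03 -2.8392e+01 -3.8563e+01 -8.0000e-03  4.2000e-02 -0.0000e+00] qd 0.007
```

jog_arm(deltas=[0, 0, 0, 0, 0, 0, -0.3])

```text
time: 34.0
tool_pos: [0.4423, -0.0123, 0.2267]
tcp_rot: [-0.217, 3.134, -0.0]
wrist_force: [0.2, 0.7, -5.0]
width: 0.464
grip_force: 126.5
```

```bash
python3 m.py
```

```text
34.0 [ 0.4423 -0.0123  0.2267] [-0.217  3.134 -0.   ] F [-0.27  0.62  5.04] M [ 0.046 -0.086  0.067] tq [ 0.0000e+00 -2.8380e+01 -3.8605e+01 -8.0000e-03  4.3000e-02  2.0000e-03] qd 0.045
```

jog_arm(deltas=[-0.04, 0, 0, 0, 0, 0, -0.3, -0.08, 0, 0, 0, 0, 0, -0.3, -0.04, 0, 0, 0, 0, 0, -0.3, 0, 0, 0, 0, 0, 0, -0.3, -0.04, 0, 0, 0, 0, 0, -0.3, -0.08, 0, 0, 0, 0, 0, -0.3, -0.08, 0, 0, 0, 0, 0, -0.3, -0.08, 0, 0, 0, 0, 0, -0.3])

```text
time: 34.8
tool_pos: [0.5219, -0.0012, 0.2264]
tcp_rot: [0.217, -3.133, 0.0]
wrist_force: [0.0, -0.1, -4.9]
width: 0.463
grip_force: 129.0
```

jog_arm(deltas=[0, 0, 0, 0, 0, 0, -0.3, 0, 0, 0, 0, 0, 0, -0.3])

```text
time: 35.0
tool_pos: [0.5207, -0.0014, 0.2265]
tcp_rot: [0.216, -3.133, 0.0]
wrist_force: [-0.3, -0.1, -4.8]
width: 0.461
grip_force: 129.1
```

```bash
python3 m.py
```

```text
35.0 [ 0.5207 -0.0014  0.2265] [ 0.216 -3.133  0.   ] F [ 0.27 -0.02  4.78] M [-0.023 -0.004  0.009] tq [ 3.4000e-02 -3.7446e+01 -3.8540e+01  6.0000e-03 -5.7000e-02  4.0000e-03] qd 0.056
```

jog_arm(deltas=[0, 0, 0, 0, 0, 0, -0.3])

```text
time: 35.1
tool_pos: [0.5208, -0.0014, 0.2266]
tcp_rot: [0.216, -3.134, -0.0]
wrist_force: [0.6, 0.2, -5.0]
width: 0.458
grip_force: 129.1
```

```bash
python3 m.py
```

```text
35.1 [ 0.5208 -0.0014  0.2266] [ 0.216 -3.134 -0.   ] F [-0.62  0.09  5.04] M [ 0.103  0.039 -0.003] tq [ 3.1000e-02 -3.7504e+01 -3.8441e+01  1.1000e-02 -3.0000e-02 -4.0000e-03] qd 0.074
```

jog_arm(deltas=[0, 0, 0, 0, 0, 0, -0.3])

```text
time: 35.2
tool_pos: [0.5209, -0.0014, 0.2267]
tcp_rot: [-0.216, 3.134, -0.0]
wrist_force: [-0.2, -0.6, -4.8]
width: 0.458
grip_force: 129.1
```

```bash
python3 m.py
```

```text
35.2 [ 0.5209 -0.0014  0.2267] [-0.216  3.134 -0.   ] F [ 0.28 -0.56  4.76] M [ 0.022 -0.09   0.102] tq [-7.0000e-03 -3.7582e+01 -3.8381e+01 -3.0000e-03 -1.7000e-02  1.0000e-03] qd 0.027
```

jog_arm(deltas=[0, 0, 0, 0, 0, 0, -0.3])

```text
time: 35.3
tool_pos: [0.5211, -0.0014, 0.2267]
tcp_rot: [-0.216, 3.134, -0.0]
wrist_force: [0.5, 0.7, -5.3]
width: 0.459
grip_force: 129.1
```

```bash
python3 m.py
```

```text
35.3 [ 0.5211 -0.0014  0.2267] [-0.216  3.134 -0.   ] F [-0.63  0.63  5.34] M [ 0.035 -0.073  0.128] tq [ 2.0000e-03 -3.7628e+01 -3.8357e+01  5.0000e-03  8.0000e-03 -1.0000e-03] qd 0.016
```

jog_arm(deltas=[0, 0, 0, 0, 4, 0, -0.3, 0, 0, 0, 0, 4, 0, -0.3, 0, 0, 0, 0, 4, 0, -0.3, 0, 0, 0, 0, 4, 0, -0.3, 0, 0, 0, 0, 4, 0, -0.3, 0, 0, 0, 0, 4, 0, -0.3, 0, 0, 0, 0, 4, 0, -0.3, 0, 0, 0, 0, 4, 0, -0.3])

```text
time: 36.1
tool_pos: [0.5212, -0.0013, 0.2267]
tcp_rot: [0.212, -3.065, 0.007]
wrist_force: [-0.7, -0.6, -4.1]
width: 0.461
grip_force: 129.1
```

```bash
python3 m.py
```

```text
36.1 [ 0.5212 -0.0013  0.2267] [ 0.212 -3.065  0.007] F [ 0.45 -0.51  4.12] M [-0.002 -0.094 -0.049] tq [-2.0000e-03 -3.9779e+01 -3.7842e+01 -8.6000e-02  5.2200e-01 -2.0000e-03] qd 0.047
```

jog_arm(deltas=[0, 0, 0, 0, 0, 0, -0.3])

```text
time: 36.2
tool_pos: [0.5213, -0.0013, 0.2267]
tcp_rot: [0.212, -3.065, 0.007]
wrist_force: [0.1, 0.2, -5.6]
width: 0.462
grip_force: 129.0
```

```bash
python3 m.py
```

```text
36.2 [ 0.5213 -0.0013  0.2267] [ 0.212 -3.065  0.007] F [-0.5   0.16  5.58] M [-0.022 -0.145 -0.099] tq [-4.0000e-03 -3.9798e+01 -3.7851e+01 -8.6000e-02  5.2400e-01  1.0000e-03] qd 0.006
```

jog_arm(deltas=[0, 0, 0, 0, 0, 0, -0.3])

```text
time: 36.3
tool_pos: [0.5213, -0.0013, 0.2266]
tcp_rot: [0.212, -3.065, 0.007]
wrist_force: [-0.2, -0.5, -5.2]
width: 0.457
grip_force: 129.0
```

```bash
python3 m.py
```

```text
36.3 [ 0.5213 -0.0013  0.2266] [ 0.212 -3.065  0.007] F [-0.07 -0.43  5.2 ] M [-0.021 -0.15  -0.044] tq [-2.0000e-03 -3.9802e+01 -3.7857e+01 -8.6000e-02  5.2500e-01  3.0000e-03] qd 0.048
```

jog_arm(deltas=[0, 0, 0, 0, 0, 0, -0.3])

```text
time: 36.4
tool_pos: [0.5213, -0.0013, 0.2266]
tcp_rot: [0.212, -3.065, 0.007]
wrist_force: [0.3, -0.0, -4.8]
width: 0.459
grip_force: 129.0
```

```bash
python3 m.py
```

```text
36.4 [ 0.5213 -0.0013  0.2266] [ 0.212 -3.065  0.007] F [-0.67 -0.08  4.81] M [-0.017 -0.17   0.   ] tq [-3.0000e-03 -3.9797e+01 -3.7859e+01 -8.6000e-02  5.2500e-01  3.0000e-03] qd 0.063
```

jog_arm(deltas=[0, 0, 0, 0, -8, 0, -0.3, 0, 0, 0, 0, -8, 0, -0.3, 0, 0, 0, 0, -8, 0, -0.3, 0, 0, 0, 0, -8, 0, -0.3, 0, 0, 0, 0, -8, 0, -0.3, 0, 0, 0, 0, -8, 0, -0.3, 0, 0, 0, 0, -8, 0, -0.3, 0, 0, 0, 0, -8, 0, -0.3])

```text
time: 37.2
tool_pos: [0.5215, -0.0013, 0.2266]
tcp_rot: [-0.212, 3.065, 0.007]
wrist_force: [0.4, 0.7, -5.5]
width: 0.459
grip_force: 129.1
```

```bash
python3 m.py
```

```text
37.2 [ 0.5215 -0.0013  0.2266] [-0.212  3.065  0.007] F [-0.07  0.65  5.51] M [-0.017 -0.025  0.051] tq [ 4.0000e-03 -3.5505e+01 -3.8947e+01  8.4000e-02 -4.3900e-01  2.0000e-03] qd 0.046
```

jog_arm(deltas=[0, 0, 0, 0, 0, 0, -0.3])

```text
time: 37.3
tool_pos: [0.5214, -0.0013, 0.2265]
tcp_rot: [-0.212, 3.065, 0.007]
wrist_force: [-0.5, 0.7, -5.3]
width: 0.462
grip_force: 129.0
```

```bash
python3 m.py
```

```text
37.3 [ 0.5214 -0.0013  0.2265] [-0.212  3.065  0.007] F [0.72 0.77 5.26] M [ 0.04  -0.017  0.009] tq [ 6.0000e-03 -3.5452e+01 -3.8904e+01  8.4000e-02 -4.3700e-01  4.0000e-03] qd 0.06
```

jog_arm(deltas=[0, 0, 0, 0, 0, 0, -0.3])

```text
time: 37.4
tool_pos: [0.5213, -0.0013, 0.2265]
tcp_rot: [-0.212, 3.065, 0.007]
wrist_force: [0.4, -0.5, -4.6]
width: 0.459
grip_force: 129.0
```

```bash
python3 m.py
```

```text
37.4 [ 0.5213 -0.0013  0.2265] [-0.212  3.065  0.007] F [-0.02 -0.54  4.59] M [-0.042 -0.009 -0.047] tq [ 5.0000e-03 -3.5427e+01 -3.8867e+01  8.4000e-02 -4.3500e-01  2.0000e-03] qd 0.026
```

jog_arm(deltas=[0, 0, 0, 0, 0, 0, -0.3])

```text
time: 37.5
tool_pos: [0.5212, -0.0013, 0.2266]
tcp_rot: [-0.212, 3.065, 0.007]
wrist_force: [0.4, 0.1, -4.7]
width: 0.458
grip_force: 129.1
```

```bash
python3 m.py
```

```text
37.5 [ 0.5212 -0.0013  0.2266] [-0.212  3.065  0.007] F [-0.1   0.09  4.69] M [-0.048  0.11  -0.033] tq [ 5.0000e-03 -3.5422e+01 -3.8845e+01  8.4000e-02 -4.3400e-01 -1.0000e-03] qd 0.036
```

jog_arm(deltas=[0, 0, 0, 0, 5, 0, -0.3, 0, 0, 0, 0, 5, 0, -0.3, 0, 0, 0, 0, 5, 0, -0.3, 0, 0, 0, 0, 5, 0, -0.3, 0, 0, 0, 0, 5, 0, -0.3, 0, 0, 0, 0, 5, 0, -0.3, 0, 0, 0, 0, 5, 0, -0.3, 0, 0, 0, 0, 5, 0, -0.3])

```text
time: 38.3
tool_pos: [0.5212, -0.0013, 0.2267]
tcp_rot: [0.215, -3.117, 0.002]
wrist_force: [0.1, -0.6, -4.9]
width: 0.458
grip_force: 129.1
```

jog_arm(deltas=[0, 0, 0, 0, 0, 0, -0.3, 0, 0, 0, 0, 0, 0, -0.3, 0, 0, 0, 0, 0, 0, -0.3])

```text
time: 38.6
tool_pos: [0.5213, -0.0013, 0.2266]
tcp_rot: [0.215, -3.117, 0.002]
wrist_force: [0.1, -0.2, -6.0]
width: 0.458
grip_force: 129.0
```

```bash
python3 m.py
```

```text
38.6 [ 0.5213 -0.0013  0.2266] [ 2.150e-01 -3.117e+00  2.000e-03] F [-0.14 -0.22  5.96] M [-0.03  -0.138 -0.133] tq [-2.0000e-03 -3.8172e+01 -3.8224e+01 -2.7000e-02  1.7400e-01  1.0000e-03] qd 0.007
```

jog_arm(deltas=[0, 0, 0, 0, -2, 0, -0.3, 0, 0, 0, 0, -2, 0, -0.3, 0, 0, 0, 0, -2, 0, -0.3, 0, 0, 0, 0, -2, 0, -0.3, 0, 0, 0, 0, -2, 0, -0.3, 0, 0, 0, 0, -2, 0, -0.3, 0, 0, 0, 0, -2, 0, -0.3, 0, 0, 0, 0, -2, 0, -0.3])

```text
time: 39.4
tool_pos: [0.5213, -0.0013, 0.2266]
tcp_rot: [-0.215, 3.117, 0.002]
wrist_force: [0.3, 0.1, -4.9]
width: 0.458
grip_force: 129.0
```

jog_arm(deltas=[0, 0, 0, 0, 0, 0, -0.3, 0, 0, 0, 0, 0, 0, -0.3, 0, 0, 0, 0, 0, 0, -0.3])

```text
time: 39.7
tool_pos: [0.5213, -0.0013, 0.2266]
tcp_rot: [-0.215, 3.117, 0.002]
wrist_force: [-0.0, -0.6, -4.8]
width: 0.457
grip_force: 129.2
```

```bash
python3 m.py
```

```text
39.7 [ 0.5213 -0.0013  0.2266] [-2.150e-01  3.117e+00  2.000e-03] F [ 0.18 -0.63  4.84] M [ 0.045 -0.015  0.011] tq [ 1.0000e-03 -3.7054e+01 -3.8472e+01  1.6000e-02 -7.1000e-02 -3.0000e-03] qd 0.052
```

c is linear in tilt (tq5 ±0.48 at ±4°, ±0.12 at ±1°), so no mass shifts and it is silent. That leaves b, as its scatter suggested. I'll put c home.

jog_arm(deltas=[0, 0, 0.03, 0, 1, 0, -0.3, 0, 0, 0.065, 0, 1, 0, -0.3, 0, 0, 0.095, 0, 1, 0, -0.3, 0, 0, 0.105, 0, 1, 0, -0.3, 0, 0, 0.115, 0, 1, 0, -0.3, 0, 0, 0.13, 0, 1, 0, -0.3, 0, 0, 0.145, 0, 1, 0, -0.3, 0, 0, 0.155, 0, 1, 0, -0.3])

```text
time: 40.5
tool_pos: [0.5238, -0.0013, 0.0739]
tcp_rot: [0.217, -3.132, 0.001]
wrist_force: [-32.7, -1.1, 85.8]
width: 0.461
grip_force: 142.9
```

```bash
python3 m.py
```

```text
40.5 [ 0.5238 -0.0013  0.0739] [ 2.170e-01 -3.132e+00  1.000e-03] F [ 32.78   3.4  -85.73] M [-1.131  4.782 -0.096] tq [  0.332  -0.79  -14.169   0.369  -9.799   0.064] qd 0.063
```

jog_arm(deltas=[0, 0, -0.01, 0, 0, 0, -0.3, 0, 0, -0.03, 0, 0, 0, -0.3, 0, 0, -0.03, 0, 0, 0, -0.3, 0, 0, -0.03, 0, 0, 0, -0.3, 0, 0, -0.03, 0, 0, 0, -0.3])

```text
time: 41.0
tool_pos: [0.5233, -0.0009, 0.1006]
tcp_rot: [0.216, -3.133, -0.0]
wrist_force: [-0.8, -0.1, -2.6]
width: 0.46
grip_force: 130.9
```

```bash
python3 -c "
from m import *
print(delta([.5207,-.0013,.0687],.1383,s))"
```

```text
41.0 [ 0.5233 -0.0009  0.1006] [ 0.216 -3.133 -0.   ] F [0.84 0.   2.59] M [ 0.212 -0.135  0.263] tq [-5.0000e-03 -4.1339e+01 -3.4239e+01 -1.5000e-02 -3.2000e-02 -2.2000e-02] qd 0.358
(array([ 0.0025, -0.0001,  0.0319]), array([ 0.02, -0.08, -0.03]))
```

jog_arm(deltas=[0.003, 0, 0.005, 0, 0, 0, -0.3, 0.003, 0, 0.012, 0, 0, 0, -0.3, 0.003, 0, 0.016, 0, 0, 0, -0.3, 0.003, 0, 0.02, 0, 0, 0, -0.3, 0.003, 0, 0.022, 0, 0, 0, -0.3])

```text
time: 41.5
tool_pos: [0.5205, -0.0013, 0.0787]
tcp_rot: [0.216, -3.133, -0.0]
wrist_force: [-0.3, -1.3, -4.7]
width: 0.457
grip_force: 131.9
```

```bash
python3 m.py
```

```text
41.5 [ 0.5205 -0.0013  0.0787] [ 0.216 -3.133 -0.   ] F [ 0.46 -1.27  4.69] M [ 0.152 -0.025  0.611] tq [-7.1000e-02 -4.1086e+01 -3.2482e+01 -5.0000e-03  2.9000e-02  3.0000e-03] qd 0.088
```

jog_arm(deltas=[0, 0, 0.002, 0, 0, 0, -0.3, 0, 0, 0.003, 0, 0, 0, -0.3])

```text
time: 41.7
tool_pos: [0.5211, -0.0014, 0.0765]
tcp_rot: [-0.217, 3.134, -0.0]
wrist_force: [0.5, 0.3, -5.6]
width: 0.458
grip_force: 130.0
```

```bash
python3 m.py
```

```text
41.7 [ 0.5211 -0.0014  0.0765] [-0.217  3.134 -0.   ] F [-0.54  0.2   5.57] M [-0.009 -0.015 -0.235] tq [ 1.1500e-01 -4.1065e+01 -3.2281e+01  8.4000e-02  7.7000e-02  2.0000e-02] qd 0.156
```

Free so far at 0.0765. I'll continue in small steps.

jog_arm(deltas=[0, 0, 0.001, 0, 0, 0, -0.3, 0, 0, 0.002, 0, 0, 0, -0.3])

```text
time: 41.9
tool_pos: [0.5212, -0.0014, 0.0748]
tcp_rot: [-0.216, 3.134, -0.0]
wrist_force: [0.2, -0.4, -5.6]
width: 0.461
grip_force: 130.8
```

```bash
python3 m.py
```

```text
41.9 [ 0.5212 -0.0014  0.0748] [-0.216  3.134 -0.   ] F [-0.12 -0.39  5.61] M [ 0.09  -0.018  0.26 ] tq [ 2.9000e-02 -4.1142e+01 -3.2195e+01 -4.7000e-02  6.4000e-02  2.0000e-02] qd 0.391
```

jog_arm(deltas=[0, 0, 0.001, 0, 0, 0, -0.3, 0, 0, 0.002, 0, 0, 0, -0.3])

```text
time: 42.1
tool_pos: [0.5222, -0.0005, 0.0742]
tcp_rot: [-0.215, 3.132, 0.002]
wrist_force: [-4.0, 4.0, 9.4]
width: 0.459
grip_force: 132.2
```

```bash
python3 m.py
```

```text
42.1 [ 5.222e-01 -5.000e-04  7.420e-02] [-2.150e-01  3.132e+00  2.000e-03] F [ 3.35  4.51 -9.39] M [-0.974  0.382 -0.015] tq [ -2.475 -34.499 -27.897  -1.373  -0.861   0.046] qd 0.034
```

Contact is again at the far end, 6 mm high, so c pitched in the jaws like a. Same mend: raise, level by +5°, lower.

jog_arm(deltas=[0, 0, -0.01, 0, 0, 0, -0.3, 0, 0, -0.02, 0, 0, 0, -0.3, 0, 0, -0.02, 0, 2.5, 0, -0.3, 0, 0, -0.02, 0, 5, 0, -0.3, 0, 0, -0.012, 0, 5, 0, -0.3, 0, 0, -0.006, 0, 5, 0, -0.3, 0, 0, -0.002, 0, 5, 0, -0.3, 0, 0, -0.001, 0, 5, 0, -0.3])

```text
time: 42.9
tool_pos: [0.5196, -0.0014, 0.0724]
tcp_rot: [0.21, -3.045, 0.009]
wrist_force: [0.6, -2.0, -5.1]
width: 0.467
grip_force: 131.1
```

```bash
python3 m.py
```

```text
42.9 [ 0.5196 -0.0014  0.0724] [ 0.21  -3.045  0.009] F [-0.8  -2.11  5.05] M [ 0.119 -0.177  0.553] tq [-3.8000e-02 -4.3707e+01 -3.2182e+01 -8.6000e-02  4.9700e-01  1.0000e-03] qd 0.113
```

jog_arm(deltas=[0, 0, 0.001, 0, 0, 0, -0.3, 0, 0, 0.002, 0, 0, 0, -0.3])

```text
time: 43.1
tool_pos: [0.5208, -0.0014, 0.0717]
tcp_rot: [0.21, -3.048, 0.009]
wrist_force: [0.2, -1.0, -3.5]
width: 0.459
grip_force: 131.0
```

```bash
python3 m.py
```

```text
43.1 [ 0.5208 -0.0014  0.0717] [ 0.21  -3.048  0.009] F [-0.36 -1.03  3.46] M [ 0.138 -0.051  0.363] tq [-7.1000e-02 -4.3611e+01 -3.1459e+01 -9.3000e-02  7.0600e-01  1.8000e-02] qd 0.343
```

Now 0.0717, below the earlier catch. I'll continue down.

jog_arm(deltas=[0, 0, 0.001, 0, 0, 0, -0.3, 0, 0, 0.002, 0, 0, 0, -0.3])

```text
time: 43.3
tool_pos: [0.5209, -0.0014, 0.0698]
tcp_rot: [0.211, -3.048, 0.009]
wrist_force: [-0.5, 2.2, -4.0]
width: 0.46
grip_force: 130.8
```

```bash
python3 m.py
```

```text
43.3 [ 0.5209 -0.0014  0.0698] [ 0.211 -3.048  0.009] F [-0.16  2.29  3.97] M [-0.449  0.082 -0.14 ] tq [-9.0000e-03 -4.3665e+01 -3.1383e+01 -2.7500e-01  5.9800e-01 -1.5000e-02] qd 0.343
```

jog_arm(deltas=[0, 0, 0.001, 0, 0, 0, -0.3, 0, 0, 0.0015, 0, 0, 0, -0.3])

```text
time: 43.5
tool_pos: [0.5218, -0.0011, 0.0695]
tcp_rot: [0.21, -3.05, 0.008]
wrist_force: [1.2, 2.6, 7.3]
width: 0.458
grip_force: 132.7
```

```bash
python3 m.py
```

```text
43.5 [ 0.5218 -0.0011  0.0695] [ 0.21  -3.05   0.008] F [-0.9   2.39 -7.37] M [-0.715  0.134  0.046] tq [ -0.982 -39.133 -27.626  -0.796   0.051  -0.109] qd 0.403
```

jog_arm(deltas=[0, 0, 0, 0, 0, 0, 0.45, 0, 0, 0, 0, 0, 0, 0.45, 0, 0, 0, 0, 0, 0, 0.45, 0, 0, 0, 0, 0, 0, 0.45, 0, 0, -0.03, 0, 0, 0, 0.45, 0, 0, -0.06, 0, 0, 0, 0.45, 0, 0.03, -0.07, 0, -5, 0, 0.45, 0, 0.07, -0.07, 0, -5, 0, 0.45])

```text
time: 44.3
tool_pos: [0.5181, 0.0682, 0.1404]
tcp_rot: [-0.211, 3.128, -0.0]
wrist_force: [-0.3, 0.8, -0.5]
width: 0.725
grip_force: 0.0
```

jog_arm(deltas=[0, 0.014, 0, 0, 0, 0, 0.45, 0, 0.014, 0, 0, 0, 0, 0.45, 0, 0.014, 0, 0, 0, 0, 0.45])

```text
time: 44.6
tool_pos: [0.5149, 0.0823, 0.1375]
tcp_rot: [0.219, -3.133, 0.001]
wrist_force: [1.0, 0.0, -0.5]
width: 0.725
grip_force: 0.0
```

```bash
python3 -c "
from m import *
print(delta([.5085,.083,.067],.1385,s))"
```

```text
44.6 [0.5149 0.0823 0.1375] [ 2.190e-01 -3.133e+00  1.000e-03] F [-1.04 -0.13  0.52] M [-0.033  0.005  0.009] tq [ 6.5800e-01 -3.7319e+01 -3.2887e+01  6.2000e-02  1.5000e-02  1.4000e-02] qd 0.018
(array([0.0062, 0.0016, 0.0705]), array([-0.04, -0.04,  0.04]))
```

jog_arm(deltas=[0.006, 0.001, 0.03, 0, 0, 0, 0.45, 0.006, 0.001, 0.06, 0, 0, 0, 0.45, 0.006, 0.001, 0.0705, 0, 0, 0, 0.45, 0.006, 0.001, 0.0705, 0, 0, 0, -0.3, 0.006, 0.001, 0.0705, 0, 0, 0, -0.3, 0.006, 0.001, 0.0705, 0, 0, 0, -0.3, 0.006, 0.001, 0.0705, 0, 0, 0, -0.3, 0.006, 0.001, 0.0705, 0, 0, 0, -0.3], squeeze=120)

```text
time: 45.4
tool_pos: [0.5091, 0.0828, 0.0677]
tcp_rot: [-0.216, 3.134, -0.0]
wrist_force: [-0.2, -0.8, -6.2]
width: 0.464
grip_force: 122.0
```

jog_arm(deltas=[0, 0, -0.01, 0, 0, 0, -0.3, 0, 0, -0.03, 0, 0, 0, -0.3, 0, 0, -0.055, 0, 0, 0, -0.3, 0, 0, -0.08, 0, 0, 0, -0.3, 0, 0, -0.11, 0, 0, 0, -0.3, 0, 0, -0.14, 0, 0, 0, -0.3, 0, 0, -0.16, 0, 0, 0, -0.3, 0, 0, -0.16, 0, 0, 0, -0.3])

```text
time: 46.2
tool_pos: [0.5115, 0.0832, 0.2323]
tcp_rot: [-0.216, 3.125, 0.001]
wrist_force: [1.1, 0.1, -4.3]
width: 0.466
grip_force: 122.5
```

jog_arm(deltas=[0, 0, 0, 0, 4, 0, -0.3, 0, 0, 0, 0, 4, 0, -0.3, 0, 0, 0, 0, 4, 0, -0.3, 0, 0, 0, 0, 4, 0, -0.3, 0, 0, 0, 0, 4, 0, -0.3, 0, 0, 0, 0, 4, 0, -0.3, 0, 0, 0, 0, 4, 0, -0.3, 0, 0, 0, 0, 4, 0, -0.3])

```text
time: 47.0
tool_pos: [0.5089, 0.0828, 0.2275]
tcp_rot: [0.212, -3.065, 0.007]
wrist_force: [0.0, 0.3, -4.4]
width: 0.462
grip_force: 122.7
```

jog_arm(deltas=[0, 0, 0, 0, 0, 0, -0.3, 0, 0, 0, 0, 0, 0, -0.3, 0, 0, 0, 0, 0, 0, -0.3])

```text
time: 47.3
tool_pos: [0.5089, 0.0828, 0.2274]
tcp_rot: [0.212, -3.065, 0.007]
wrist_force: [-0.8, -1.2, -4.8]
width: 0.47
grip_force: 122.6
```

```bash
python3 m.py
```

```text
47.3 [0.5089 0.0828 0.2274] [ 0.212 -3.065  0.007] F [ 0.57 -1.07  4.87] M [ 0.087 -0.213  0.132] tq [-6.5000e-02 -3.9342e+01 -3.8061e+01  1.4000e-02  4.9900e-01  6.0000e-03] qd 0.16
```

jog_arm(deltas=[0, 0, 0, 0, -8, 0, -0.3, 0, 0, 0, 0, -8, 0, -0.3, 0, 0, 0, 0, -8, 0, -0.3, 0, 0, 0, 0, -8, 0, -0.3, 0, 0, 0, 0, -8, 0, -0.3, 0, 0, 0, 0, -8, 0, -0.3, 0, 0, 0, 0, -8, 0, -0.3, 0, 0, 0, 0, -8, 0, -0.3])

```text
time: 48.1
tool_pos: [0.5092, 0.0828, 0.2274]
tcp_rot: [-0.212, 3.065, 0.007]
wrist_force: [0.3, -1.2, -3.9]
width: 0.464
grip_force: 124.0
```

jog_arm(deltas=[0, 0, 0, 0, 0, 0, -0.3, 0, 0, 0, 0, 0, 0, -0.3, 0, 0, 0, 0, 0, 0, -0.3])

```text
time: 48.4
tool_pos: [0.5089, 0.0828, 0.2273]
tcp_rot: [-0.212, 3.065, 0.007]
wrist_force: [-0.1, 0.8, -4.6]
width: 0.461
grip_force: 124.0
```

```bash
python3 m.py
```

```text
48.4 [0.5089 0.0828 0.2273] [-0.212  3.065  0.007] F [0.29 0.84 4.63] M [-0.041  0.318 -0.368] tq [ 2.7000e-02 -3.5007e+01 -3.9075e+01 -3.4000e-02 -4.7900e-01 -0.0000e+00] qd 0.109
```

jog_arm(deltas=[0, 0, 0, 0, 0, 0, -0.3])

```text
time: 48.5
tool_pos: [0.5089, 0.0828, 0.2274]
tcp_rot: [-0.212, 3.065, 0.007]
wrist_force: [0.3, -0.2, -5.6]
width: 0.464
grip_force: 124.3
```

```bash
python3 m.py
```

```text
48.5 [0.5089 0.0828 0.2274] [-0.212  3.065  0.007] F [ 0.16 -0.19  5.61] M [ 0.025 -0.055  0.471] tq [-1.3500e-01 -3.4938e+01 -3.9109e+01  5.5000e-02 -4.8300e-01 -9.0000e-03] qd 0.055
```

jog_arm(deltas=[0, 0, 0, 0, 0, 0, -0.3])

```text
time: 48.6
tool_pos: [0.5089, 0.0828, 0.2274]
tcp_rot: [-0.212, 3.065, 0.007]
wrist_force: [-0.2, 0.3, -4.2]
width: 0.462
grip_force: 124.2
```

```bash
python3 m.py
```

```text
48.6 [0.5089 0.0828 0.2274] [-0.212  3.065  0.007] F [0.44 0.28 4.13] M [-0.207  0.326 -0.388] tq [ 2.2100e-01 -3.4942e+01 -3.9078e+01  1.2200e-01 -5.0400e-01  2.0000e-03] qd 0.033
```

jog_arm(deltas=[0, 0, 0, 0, 0, 0, -0.3])

```text
time: 48.7
tool_pos: [0.5089, 0.0828, 0.2274]
tcp_rot: [-0.211, 3.065, 0.007]
wrist_force: [0.3, -0.1, -5.2]
width: 0.466
grip_force: 124.5
```

```bash
python3 m.py
```

```text
48.7 [0.5089 0.0828 0.2274] [-0.211  3.065  0.007] F [ 0.07 -0.13  5.26] M [ 0.035 -0.06   0.453] tq [-3.4000e-02 -3.4949e+01 -3.9104e+01  4.2000e-02 -4.9800e-01  1.0000e-03] qd 0.064
```

jog_arm(deltas=[0, 0, 0, 0, 0, 0, -0.3])

```text
time: 48.8
tool_pos: [0.5089, 0.0828, 0.2274]
tcp_rot: [-0.212, 3.065, 0.007]
wrist_force: [-0.7, 0.9, -5.0]
width: 0.465
grip_force: 124.3
```

```bash
python3 m.py
```

```text
48.8 [0.5089 0.0828 0.2274] [-0.212  3.065  0.007] F [0.95 0.96 4.96] M [ 0.055  0.324 -0.389] tq [-3.2400e-01 -3.4979e+01 -3.9095e+01  3.0000e-03 -5.2200e-01 -9.0000e-03] qd 0.155
```

jog_arm(deltas=[0, 0, 0, 0, 4, 0, -0.3, 0, 0, 0, 0, 4, 0, -0.3, 0, 0, 0, 0, 4, 0, -0.3])

```text
time: 49.1
tool_pos: [0.5094, 0.0828, 0.2273]
tcp_rot: [-0.217, 3.133, 0.0]
wrist_force: [0.5, -1.1, -5.4]
width: 0.46
grip_force: 124.3
```

```bash
python3 -c "
from m import *
print(delta([.509,.0828,.0677],.1385,s))"
```

```text
49.1 [0.5094 0.0828 0.2273] [-0.217  3.133  0.   ] F [-0.31 -1.18  5.4 ] M [0.021 0.064 0.185] tq [-2.6500e-01 -3.6871e+01 -3.8947e+01  2.0000e-02 -3.9000e-02  2.1000e-02] qd 0.362
(array([0.0006, 0.    , 0.1596]), array([-0.  ,  0.07, -0.03]))
```

Reading back: c's torque offset (+0.045, against about 0 for b) equals the disc at the near end, and after c's forward stroke tq5 rolled from −0.057 to +0.045. c had pitched 5° in the grip, so ±4° never reversed it. c is the candidate; I'll put b home and retest c.

jog_arm(deltas=[0, 0, 0.04, 0, 0, 0, -0.3, 0, 0, 0.08, 0, 0, 0, -0.3, 0, 0, 0.105, 0, 0, 0, -0.3, 0, 0, 0.118, 0, 0, 0, -0.3, 0, 0, 0.13, 0, 0, 0, -0.3, 0, 0, 0.142, 0, 0, 0, -0.3, 0, 0, 0.152, 0, 0, 0, -0.3, 0, 0, 0.157, 0, 0, 0, -0.3])

```text
time: 49.9
tool_pos: [0.5092, 0.0829, 0.0724]
tcp_rot: [0.217, -3.133, -0.0]
wrist_force: [-20.0, -1.9, 43.2]
width: 0.461
grip_force: 131.4
```

jog_arm(deltas=[0, 0, 0.001, 0, 0, 0, -0.3, 0, 0, 0.002, 0, 0, 0, -0.3])

```text
time: 50.1
tool_pos: [0.5093, 0.0829, 0.0725]
tcp_rot: [0.217, -3.134, 0.0]
wrist_force: [-17.6, -2.9, 30.0]
width: 0.46
grip_force: 129.5
```

```bash
python3 m.py
```

```text
50.1 [0.5093 0.0829 0.0725] [ 0.217 -3.134  0.   ] F [ 17.86  -0.43 -29.99] M [-0.162  1.938 -0.158] tq [-3.4200e-01 -2.5095e+01 -2.8326e+01  1.1000e-02 -5.0770e+00  1.3300e-01] qd 0.038
```

jog_arm(deltas=[0, 0, -0.012, 0, 0, 0, -0.3, 0, 0, -0.022, 0, 0, 0, -0.3, 0, 0, -0.022, 0, 2.5, 0, -0.3, 0, 0, -0.022, 0, 5, 0, -0.3, 0, 0, -0.012, 0, 5, 0, -0.3, 0, 0, -0.004, 0, 5, 0, -0.3, 0, 0, 0, 0, 5, 0, -0.3])

```text
time: 50.8
tool_pos: [0.5087, 0.0827, 0.0719]
tcp_rot: [0.211, -3.045, 0.01]
wrist_force: [-20.1, -3.0, 51.3]
width: 0.463
grip_force: 135.7
```

```bash
python3 m.py
```

```text
50.8 [0.5087 0.0827 0.0719] [ 0.211 -3.045  0.01 ] F [ 24.81  -0.17 -49.25] M [-0.073  3.262 -0.022] tq [-4.3000e-02 -1.7734e+01 -2.1347e+01  1.3100e-01 -6.9850e+00  1.6000e-02] qd 0.062
```

jog_arm(deltas=[0, 0, 0.001, 0, 0, 0, -0.3, 0, 0, 0.001, 0, 0, 0, -0.3])

```text
time: 51.0
tool_pos: [0.5087, 0.0827, 0.072]
tcp_rot: [0.211, -3.046, 0.01]
wrist_force: [-15.2, -2.1, 32.2]
width: 0.459
grip_force: 133.1
```

```bash
python3 m.py
```

```text
51.0 [0.5087 0.0827 0.072 ] [ 0.211 -3.046  0.01 ] F [ 1.811e+01  3.000e-02 -3.069e+01] M [-0.028  2.317  0.009] tq [-4.7000e-02 -2.6214e+01 -2.5990e+01  9.9000e-02 -4.9620e+00  1.5000e-02] qd 0.051
```

jog_arm(deltas=[0, 0, -0.006, 0, 0, 0, -0.3, 0.002, 0, -0.006, 0, 0, 0, -0.3, 0.004, 0, -0.005, 0, 0, 0, -0.3, 0.004, 0, -0.003, 0, 0, 0, -0.3])

```text
time: 51.4
tool_pos: [0.5051, 0.0835, 0.0719]
tcp_rot: [0.209, -3.047, 0.005]
wrist_force: [-7.5, 4.0, 22.7]
width: 0.459
grip_force: 131.7
```

```bash
python3 m.py
```

```text
51.4 [0.5051 0.0835 0.0719] [ 0.209 -3.047  0.005] F [  8.83   5.02 -22.05] M [-0.957  1.33   0.005] tq [-2.6560e+00 -3.0827e+01 -2.5025e+01 -1.5290e+00 -2.3120e+00  6.0000e-03] qd 0.031
```

jog_arm(deltas=[0, 0, 0.001, 0, 0, 0, -0.3, 0, 0, 0.002, 0, 0, 0, -0.3])

```text
time: 51.6
tool_pos: [0.5051, 0.0835, 0.0718]
tcp_rot: [0.209, -3.047, 0.006]
wrist_force: [-11.4, 2.8, 29.9]
width: 0.467
grip_force: 132.7
```

```bash
python3 m.py
```

```text
51.6 [0.5051 0.0835 0.0718] [ 0.209 -3.047  0.006] F [ 13.46   4.38 -28.86] M [-0.938  1.893 -0.013] tq [-2.4500e+00 -2.7198e+01 -2.4618e+01 -1.3770e+00 -3.7820e+00  1.5000e-02] qd 0.031
```

jog_arm(deltas=[0, 0, -0.003, 0, 0, 0, -0.3, 0, 0, -0.003, 0, 0, 0, 0.45, 0, 0, -0.003, 0, 0, 0, 0.45, 0, 0, -0.003, 0, 0, 0, 0.45, 0, 0, -0.003, 0, 0, 0, 0.45, 0, 0, -0.003, 0, -5, 0, 0.45, 0, 0, -0.003, 0, -5, 0, 0.45, 0, 0, -0.003, 0, -5, 0, 0.45])

```text
time: 52.4
tool_pos: [0.5047, 0.0822, 0.0716]
tcp_rot: [0.216, -3.133, 0.0]
wrist_force: [0.7, 0.2, -0.1]
width: 0.725
grip_force: 0.0
```

```bash
python3 -c "
from m import *
print(delta([.5088,.083,.071],.1385,s))"
```

```text
52.4 [0.5047 0.0822 0.0716] [ 0.216 -3.133  0.   ] F [-0.71  0.07  0.14] M [ 0.036 -0.027  0.009] tq [ 2.3000e-02 -3.7908e+01 -2.9211e+01  2.0000e-03  2.8000e-02 -1.0000e-03] qd 0.026
(array([-0.0042,  0.0003,  0.0006]), array([-0.  , -0.09, -0.04]))
```

jog_arm(deltas=[-0.004, 0, 0, 0, 0, 0, 0.45, -0.004, 0, 0, 0, 0, 0, -0.3, -0.004, 0, 0, 0, 0, 0, -0.3, -0.004, 0, 0, 0, 0, 0, -0.3, -0.004, 0, 0, 0, 0, 0, -0.3], squeeze=100)

```text
time: 52.9
tool_pos: [0.5104, 0.083, 0.0724]
tcp_rot: [-0.216, 3.132, 0.0]
wrist_force: [1.6, 1.2, 3.2]
width: 0.468
grip_force: 100.6
```

jog_arm(deltas=[0, 0, -0.01, 0, 0, 0, -0.3, 0, 0, -0.018, 0, 2, 0, -0.3, 0, 0, -0.018, 0, 5, 0, -0.3, 0, 0, -0.014, 0, 5, 0, -0.3, 0, 0, -0.008, 0, 5, 0, -0.3, 0, 0, -0.004, 0, 5, 0, -0.3, 0, 0, -0.001, 0, 5, 0, -0.3])

```text
time: 53.6
tool_pos: [0.5118, 0.0831, 0.075]
tcp_rot: [0.211, -3.053, 0.009]
wrist_force: [5.1, 0.5, 12.1]
width: 0.468
grip_force: 104.3
```

```bash
python3 m.py
```

```text
53.6 [0.5118 0.0831 0.075 ] [ 0.211 -3.053  0.009] F [ -4.08  -0.19 -12.48] M [-0.031  0.32  -0.021] tq [ -0.055 -34.978 -21.949  -0.074   0.985   0.066] qd 0.068
```

jog_arm(deltas=[0, 0, -0.012, 0, 0, 0, -0.3, 0, 0, -0.014, 0, -3, 0, -0.3, 0, 0, -0.014, 0, -5, 0, -0.3, 0, 0, -0.01, 0, -5, 0, -0.3, 0, 0, -0.005, 0, -5, 0, -0.3, 0, 0, -0.001, 0, -5, 0, -0.3, 0, 0, 0.001, 0, -5, 0, -0.3])

```text
time: 54.3
tool_pos: [0.5084, 0.0827, 0.0706]
tcp_rot: [0.216, -3.132, 0.0]
wrist_force: [-0.9, -0.2, -5.1]
width: 0.469
grip_force: 101.8
```

```bash
python3 m.py
```

```text
54.3 [0.5084 0.0827 0.0706] [ 0.216 -3.132  0.   ] F [ 0.9  -0.08  5.09] M [ 0.066 -0.039  0.057] tq [-3.0000e-03 -4.1182e+01 -3.2265e+01  4.0000e-03  1.4000e-02  2.0000e-03] qd 0.037
```

jog_arm(deltas=[0, 0, 0.001, 0, 0, 0, -0.3, 0, 0, 0.0015, 0, 0, 0, -0.3])

```text
time: 54.5
tool_pos: [0.5092, 0.0828, 0.0699]
tcp_rot: [0.217, -3.134, 0.0]
wrist_force: [-0.1, -0.8, -5.0]
width: 0.465
grip_force: 101.8
```

```bash
python3 m.py
```

```text
54.5 [0.5092 0.0828 0.0699] [ 0.217 -3.134  0.   ] F [ 0.16 -0.75  5.05] M [ 0.024  0.034 -0.056] tq [ 1.0000e-03 -4.0795e+01 -3.1956e+01  3.0000e-03  3.4000e-02  1.0000e-03] qd 0.029
```

jog_arm(deltas=[0, 0, 0.001, 0, 0, 0, -0.3, 0, 0, 0.002, 0, 0, 0, -0.3])

```text
time: 54.7
tool_pos: [0.5098, 0.0829, 0.0691]
tcp_rot: [-0.217, 3.133, 0.0]
wrist_force: [-1.5, -0.1, 4.4]
width: 0.471
grip_force: 103.1
```

```bash
python3 m.py
```

```text
54.7 [0.5098 0.0829 0.0691] [-0.217  3.133  0.   ] F [ 1.52  0.1  -4.38] M [-0.032  0.742 -0.037] tq [-2.7000e-02 -3.6846e+01 -2.9301e+01  2.7000e-02 -9.8200e-01  7.0000e-03] qd 0.018
```

jog_arm(deltas=[0, 0, -0.001, 0, 0, 0, 0.45, 0, 0, -0.001, 0, 0, 0, 0.45, 0, 0, -0.001, 0, 0, 0, 0.45, 0, 0, -0.03, 0, 0, 0, 0.45, 0, 0, -0.06, 0, 0, 0, 0.45, 0, -0.045, -0.06, 0, 0, 0, 0.45, 0, -0.084, -0.06, 0, 0, 0, 0.45, 0, -0.084, -0.06, 0, 0, 0, 0.45])

```text
time: 55.5
tool_pos: [0.522, -0.0038, 0.1293]
tcp_rot: [-0.211, 3.132, -0.003]
wrist_force: [0.5, 0.6, -0.4]
width: 0.725
grip_force: 0.0
```

jog_arm(deltas=[0, 0, 0, 0, 0, 0, 0.45, 0, 0, 0, 0, 0, 0, 0.45])

```text
time: 55.7
tool_pos: [0.5204, 0.0002, 0.1281]
tcp_rot: [0.216, -3.134, -0.001]
wrist_force: [-0.4, 0.1, 0.2]
width: 0.728
grip_force: 0.0
```

```bash
python3 -c "
from m import *
print(delta([.5205,0,.067],.1385,s))"
```

```text
55.7 [5.204e-01 2.000e-04 1.281e-01] [ 2.160e-01 -3.134e+00 -1.000e-03] F [ 0.35  0.15 -0.19] M [-0.009  0.054 -0.01 ] tq [-5.5000e-01 -3.7223e+01 -3.2699e+01 -3.4000e-02 -1.5000e-02  3.0000e-03] qd 0.015
(array([-0.0001, -0.0002,  0.0611]), array([ 0.03, -0.01, -0.03]))
```

jog_arm(deltas=[0, 0, 0.035, 0, 0, 0, 0.45, 0, 0, 0.061, 0, 0, 0, 0.45, 0, 0, 0.061, 0, 0, 0, 0.45, 0, 0, 0.061, 0, 0, 0, -0.3, 0, 0, 0.061, 0, 0, 0, -0.3, 0, 0, 0.061, 0, 0, 0, -0.3, 0, 0, 0.061, 0, 0, 0, -0.3], squeeze=120)

```text
time: 56.4
tool_pos: [0.5213, 0.0, 0.0686]
tcp_rot: [-0.217, 3.133, 0.001]
wrist_force: [-2.3, 1.7, 4.2]
width: 0.463
grip_force: 122.4
```

jog_arm(deltas=[0, 0, -0.01, 0, 0, 0, -0.3, 0, 0, -0.035, 0, 0, 0, -0.3, 0, 0, -0.07, 0, 0, 0, -0.3, 0, 0, -0.11, 0, 0, 0, -0.3, 0, 0, -0.145, 0, 0, 0, -0.3, 0, 0, -0.165, 0, 0, 0, -0.3, 0, 0, -0.17, 0, 4, 0, -0.3, 0, 0, -0.17, 0, 8, 0, -0.3])

```text
time: 57.2
tool_pos: [0.5214, -0.0007, 0.24]
tcp_rot: [0.206, -2.998, 0.016]
wrist_force: [-0.3, 0.6, -5.1]
width: 0.462
grip_force: 122.1
```

jog_arm(deltas=[0, 0, 0, 0, 0, 0, -0.3, 0, 0, 0, 0, 0, 0, -0.3, 0, 0, 0, 0, 0, 0, -0.3, 0, 0, 0, 0, 0, 0, -0.3, 0, 0, 0, 0, 0, 0, -0.3])

```text
time: 57.7
tool_pos: [0.5202, -0.0005, 0.2372]
tcp_rot: [0.207, -2.995, 0.014]
wrist_force: [-0.0, 0.1, -4.5]
width: 0.465
grip_force: 122.9
```

```bash
python3 m.py
```

```text
57.7 [ 5.202e-01 -5.000e-04  2.372e-01] [ 0.207 -2.995  0.014] F [-0.64  0.12  4.46] M [-0.084 -0.202  0.029] tq [ 3.0000e-03 -4.1631e+01 -3.7680e+01 -1.4200e-01  8.9700e-01 -1.0000e-03] qd 0.022
```

jog_arm(deltas=[0, 0, 0, 0, -8, 0, -0.3, 0, 0, 0, 0, -16, 0, -0.3, 0, 0, 0, 0, -16, 0, -0.3, 0, 0, 0, 0, -16, 0, -0.3, 0, 0, 0, 0, -16, 0, -0.3, 0, 0, 0, 0, -16, 0, -0.3, 0, 0, 0, 0, -16, 0, -0.3, 0, 0, 0, 0, -16, 0, -0.3])

```text
time: 58.5
tool_pos: [0.5214, -0.0003, 0.2373]
tcp_rot: [-0.207, 2.996, 0.014]
wrist_force: [-0.2, -0.3, -4.6]
width: 0.462
grip_force: 124.2
```

```bash
python3 m.py
```

```text
58.5 [ 5.214e-01 -3.000e-04  2.373e-01] [-0.207  2.996  0.014] F [ 0.87 -0.24  4.51] M [0.031 0.146 0.173] tq [-1.0000e-03 -3.3240e+01 -3.9739e+01  1.7800e-01 -9.1100e-01  1.0000e-03] qd 0.011
```

That settles c. At ±8° the half-swing is 0.904, which is 0.956 (silent slope) minus 0.053 (disc at its end), so c is the rattling case. Level it and bring it forward gently.

jog_arm(deltas=[0, 0, 0, 0, 3, 0, -0.3, 0, 0, 0, 0, 6, 0, -0.3, 0, 0, 0, 0, 8, 0, -0.3, 0, 0, 0, 0, 8, 0, -0.3, 0, 0, 0, 0, 8, 0, -0.3])

```text
time: 59.0
tool_pos: [0.5211, -0.0003, 0.237]
tcp_rot: [-0.217, 3.134, 0.0]
wrist_force: [-0.9, -0.7, -5.1]
width: 0.462
grip_force: 124.2
```

jog_arm(deltas=[-0.006, 0, 0, 0, 0, 0, -0.3, -0.018, 0, 0, 0, 0, 0, -0.3, -0.032, 0, 0, 0, 0, 0, -0.3, -0.048, 0, 0, 0, 0, 0, -0.3, -0.062, 0, 0, 0, 0, 0, -0.3, -0.07, 0, 0, 0, 0, 0, -0.3, -0.074, 0, 0, 0, 0, 0, -0.3, -0.075, 0, 0, 0, 0, 0, -0.3])

```text
time: 59.8
tool_pos: [0.5953, 0.01, 0.2369]
tcp_rot: [0.217, -3.133, -0.0]
wrist_force: [-0.4, 0.0, -3.6]
width: 0.465
grip_force: 124.2
```

jog_arm(deltas=[0, 0, 0, 0, 0, 0, -0.3, 0, 0, 0, 0, 0, 0, -0.3, 0, 0, 0, 0, 0, 0, -0.3, 0, 0, 0, 0, 0, 0, -0.3, 0, 0, 0, 0, 0, 0, -0.3, 0, 0, 0, 0, 0, 0, -0.3])

```text
time: 60.4
tool_pos: [0.5949, 0.0099, 0.2373]
tcp_rot: [-0.216, 3.134, -0.0]
wrist_force: [1.1, -0.2, -4.1]
width: 0.462
grip_force: 124.2
```

```bash
python3 -c "
from m import *
print(delta([.596,.01,.237],.1385,s))"
```

```text
60.4 [0.5949 0.0099 0.2373] [-0.216  3.134 -0.   ] F [-1.01 -0.39  4.08] M [-0.004 -0.02   0.185] tq [-1.1000e-02 -4.5884e+01 -3.8732e+01 -6.0000e-03  4.8000e-02 -3.0000e-03] qd 0.052
(array([-0.0011, -0.    ,  0.0003]), array([-0.  ,  0.01, -0.04]))
```

```bash
python3 -c "
from workcell import finish_job
print(finish_job())"
```

```text
the job is handed in; nothing more can be done
None
```

I found case_c to be the rattling case and handed in at about 60 s, holding it level about 1 cm past the rack's far edge with its underside about 18 cm up; case_a and case_b are back in their slots, but only contact height and force say so, as all 200 camera calls were used, both had caught on the end stop and been reseated, one lowering pressed with about 86 N at the wrist, and case_c was put back once before I recognised it.

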